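# Check a brass bar against a reference rod in the metal tester

## Robot

A 6-joint arm with a two-finger parallel gripper is mounted at the origin on the work surface. World frame = base frame: x ahead of the robot, y to its left, z up, the work surface at z = 0. Lengths are in m, angles in rad, forces in N, time in s.
With the tool pointing down it reaches from about 0.35 to 0.85 m from the base axis. Payload 8.1 kg.
Tool frame: the origin (TCP) lies on the centre line of the jaws, within the pads' length; the fingertips stand robot.tip_reach ahead of it and the grasp point (between the pads) lies 5 mm behind it (robot.tip_reach is the distance from the TCP to the fingertips, in m); z points along the fingers, y is the direction in which the jaws open and shut (so a half turn about z gives the same grasp; the last joint's range is limited). The gripper opens to 93 mm and grips with 3 to 60 N. Pads are 15 mm wide; open, the fingers measure 128 mm over their backs; the gripper's body (75 mm by 188 mm) begins 65 mm behind the grasp point.
Start: joints at [1.12, 0.13, 1.488, -0, 1.523, -0.085], TCP at [0.215, 0.56, 0.201] pointing down, gripper open.
Joint ranges: [-2.96, 2.96], [-0.89, 2.26], [0.02, 2.5], [-1.34, 4.48], [0, 2.73], [-2.66, 2.66]. Speed limits (rad/s): [2.39, 2.39, 2.79, 3.14, 3.14, 3.14].

## Interface

Orientations are given as a rotation vector (axis times angle).
In Python, from plant import sensors, read_camera, robot gives the robot as it stands.
- The arm moves only by the tool play_rows, never from a script. Its argument "series" is a list that holds one entry, the list of rows, each a list of 5 numbers: the closure, from -1 (fully open) to 1 (shut), then the shift along the world's x, y, z in m, then the turn about the world's z in rad. A call has 1 to 8 rows; each row is the pose to reach, as a shift and turn from the pose commanded when the call began; what a row does not reach only later rows make up. A row lasts 1/10 s, in which the tool goes at most 50 mm and 8.59 degrees, less where a joint would pass 70% of its speed; a pose out of reach is approached as far as the arm can. A call with a gripper value outside its range is refused whole. The fingers move at their own pace and stop on an object; "force" is the grip in N (left out, the last holds). Time passes only in rows, so rows that repeat a pose let the fingers close. It gives the time, the measured TCP pose, the force and the opening at its end, in the units of the state.
- sensors.read_state(): the state, without advancing time (a new reading comes with each control period).
- read_camera(name): name is "scene" or "top" or "wrist"; returns a dict with "color" (420x560x3 uint8, red, green, blue), "range_z" (420x560 float32, m along the optical axis (not along the pixel's ray), 0 where there is no reading), "intrinsics" (3x3 intrinsics, pixels), "D" ([k1, k2, p1, p2, k3] as OpenCV has them; the pictures are not rectified), "rvec" (rotation vector, rad) and "tvec" (3), from world to camera coordinates, as OpenCV has them. Camera axes: x right, y down, z forward; pixel columns grow to the right and rows downward; lengths in m; the calibration is good to about 2 mm. A picture is of the moment at which its call begins.
- robot.close_job(): hands the job in, once; it reports no verdict.
The state is a dict: "t": time; "q": joint angles; "dq": joint speeds; "joint_torque": joint torques, N m; "tool_pos": TCP position; "orientation": TCP orientation; "force": force on the tool from outside, world axes, zero at the start; "wrist_torque": the same for the moment, N m; "opening": finger opening in m.
Only numpy, scipy, OpenCV 4.12 (cv2) and the standard library are available. Lean on these libraries where they do the work, as an engineer would, in place of code of your own. Each camera call takes 0.05 s, during which the arm holds its last target.

## Task

Get a metal check going on the tester: first take the steel reference rod with the red ends from its cradle and push it down, centred, past the orange sprung jaw of the spring clip at the tester's front until it sits fully home in the fork with the jaw closed over it, and let go of it. Then take the brass bar from the rack, pass its lower end down through the slot in the tester's yellow guard and hold it upright there with the black line round the bar level with the guard's top; finish while still holding it, not resting it on the bottom and not letting go. Leave the copper bar, the steel bar and the other things on the bench where they are.

Things in the scene. Friction and masses are not known exactly. Their poses are not given: they have to be found in the camera images.
- rod_center (a point): centre of the loose steel reference rod: round, 10 mm in diameter, 130 mm long, about 80 g, red ends, lying level along its y axis. It starts in the cradle with its axis 40 mm above the bench.
- cradle: dark wooden cradle under the rod, fixed: base 50 (x) x 110 (y) x 10 mm high; two saddles 41 mm high, 12 mm long in y, at y = +-42 mm, open-topped, 14 mm wide. The middle 72 mm of the rod is free to grasp. Origin on the bench under its centre. Cradle and rack may change sides.
- tester: the metal tester, fixed: grey foot 205 (x) x 165 (y) x 25 mm high, spring clip in front, guard housing with slot behind. Origin on the bench under its centre; clip at x = -60 mm, slot at x = +55 mm.
- clip_seat (a point): where the rod's centre lies when fully home in the spring clip, 60 mm above the bench, the rod along this point's y (either way round); x points to the guard, z up. Steel fork stations (10 mm long) at y = +-42 mm, orange jaw arms at y = +-54.5 mm; between stations free to 24 mm below the rod's axis. The mouth flares up to 26 mm above. Guard housing begins 80 mm behind.
- jaw (a joint): the orange sprung jaw, hinged below the rod along y; rad, 0 = closed at its stop, grows as it swings out to the front (-x). Its noses lap the fork's mouth; a rod pushed straight down opens it about 0.1 rad (about 5 to 12 N) and it springs back over the seated rod.
- slot (a point): centre of the slot's mouth in the flat top of the yellow guard, 90 mm above the bench. Slot 10 mm along this point's x, 29 mm along its y (2 mm wider than the bar is thick, 3 mm than it is broad), 2 mm bevel round the mouth; z up. Guard plate 10 mm thick, under it a wider well, its floor 60 mm below the mouth. Housing 70 (x) x 90 (y) mm.
- bar_brass_center (a point): centre of the loose brass bar, 55 mm above its lower end: 8 mm thick (x), 26 mm broad (y), 110 mm tall (z), about 180 g, standing upright. A black line runs round it 40 mm above its lower end (15 mm below this point); a dark hole marks its top. It starts in one of the rack's three slots, its lower end 10 mm above the bench.
- bar_copper_center (a point): copper bar, same size and shape as the brass bar, in another slot of the rack; a bystander. Point at its centre, 55 mm up.
- bar_steel_center (a point): grey steel bar, same size and shape as the brass bar, in another slot of the rack; a bystander. Point at its centre, 55 mm up.
- rack: pale wooden rack, fixed: 56 (x) x 200 (y) x 35 mm high, with three slots 25 mm deep at y = -70, 0 and +70 mm, in which the bars stand with their broad side along y, 85 mm of each showing. Origin on the bench under its centre.
- block: bystander: loose square steel bench block 50 x 50 x 16 mm, between the robot and the tester. Origin at the centre of its underside.
- tin: bystander: loose round tin, 60 mm across, 45 mm high. Origin at the centre of its underside.
- mandrel: bystander: loose tapered aluminium ring mandrel on a round foot, 64 mm across, 150 mm high. Origin at the centre of its underside.
- brush: bystander: loose brush lying on the bench.
- ringtray: bystander: loose dark wooden ring tray 90 x 130 x 25 mm. Origin at the centre of its underside.

How it is judged:
By the outcome, as a careful person would: the job done as asked, in the order asked, and still so for the second after the job is handed in, while the arm keeps its last pose, push and grip.
It also fails if it takes over 66 s, if anything falls off the work surface, if the arm or the gripper's body presses on something with over 40 N, if the wrist force passes 120 N, or if a joint passes its speed limit or range.

## Working session

There is one attempt and no reset: what is moved stays moved. The work goes in short steps, Python scripts to look and compute and a tool call to move; the robot and the scene stay as the last step left them, time stands still between calls to the robot, and variables do not carry over. Pictures are saved under pics/ and viewed, and the job is handed in when it is done.

Besides the shell and the picture viewer there is one more tool, called after "Request:" by a JSON object that holds its "op" and its "data". play_rows: Moves the arm, as the interface text tells. Its arguments: {"type":"object","properties":{"series":{"type":"array","items":{"type":"array","items":{"type":"array","items":{"type":"number"}}}},"force":{"type":"number"}},"required":["series"]}

```bash
ls; mkdir -p pics; python3 - <<'E'
from plant import sensors, read_camera, robot
import cv2,numpy as np,pickle
print(sensors.read_state()); print([a for a in dir(robot) if a[0]!='_'], robot.tip_reach)
for n in("scene","top","wrist"):
    d=read_camera(n); cv2.imwrite(f"pics/{n}0.png",d["color"][:,:,::-1]); pickle.dump(d,open(f"pics/{n}0.pkl","wb"))
    R=cv2.Rodrigues(np.array(d["rvec"]))[0]; print(n,-R.T@d["tvec"],R[2],d["D"],d["intrinsics"][0])
E
```

```text
pics
{'t': 0.0, 'q': array([ 1.11958677e+00,  1.31131584e-01,  1.48929253e+00,  1.60939336e-06,
        1.52296732e+00, -8.53768990e-02]), 'dq': array([ 0.00091376, -0.00164717,  0.00045458, -0.00052629, -0.00079136,
       -0.00055977]), 'joint_torque': array([ 1.15293820e-03, -5.59812748e+01, -4.91777515e+01,  7.70584960e-02,
        3.47268849e-02, -1.18049679e-04]), 'tool_pos': array([0.21434109, 0.55977089, 0.19959785]), 'orientation': array([-5.71362370e-01, -3.08871114e+00,  2.72334264e-03]), 'force': array([ 0.19747217,  0.89149912, -0.42828091]), 'wrist_torque': array([ 0.01643546,  0.02018767, -0.05764491]), 'opening': 0.09307652946744539}
['IKError', 'close_job', 'tip_reach'] 0.014
scene [ 1.20499626 -0.47615961  0.86825613] [-0.56383672  0.42636743 -0.70731815] [-0.14256058  0.          0.          0.          0.        ] [512.25258687   0.         282.17818881]
top [0.43537937 0.02586842 1.10929313] [ 1.33131240e-01  1.75882949e-04 -9.91098402e-01] [-0.06354435  0.          0.          0.          0.        ] [478.14623786   0.         282.30036417]
wrist [0.15066922 0.58545333 0.38380339] [ 0.23075523 -0.09155275 -0.96869506] [-0.0849345  0.         0.         0.         0.       ] [350.65322151   0.         282.26896621]
```

View pics/scene0.png

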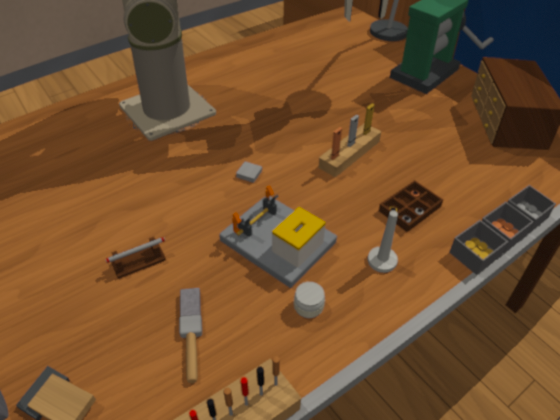

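View pics/top0.png

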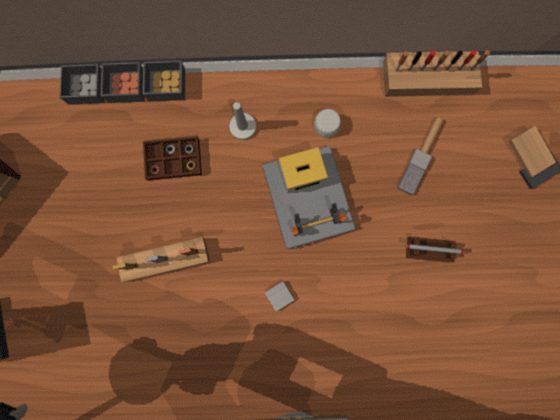

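View pics/wrist0.png

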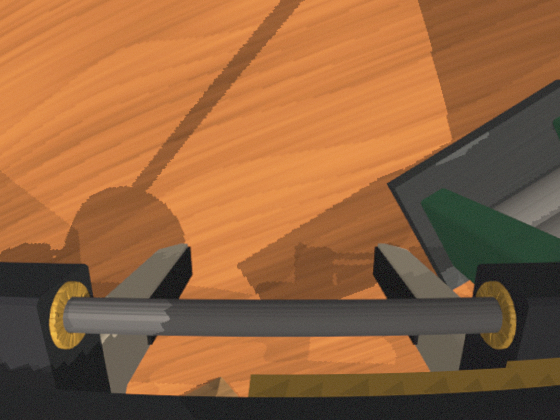

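The scene view has the rod in its cradle at (137,250), the tester at (278,238) and the rack with its bars at (337..369,130). In the top view, the rod is at (435,250), the clip at (318,220), the slot at (303,168) and the brass bar at (126,266). Next I'll measure these.

```bash
cat > h.py <<'E'
import cv2,numpy as np,pickle
def ray(d,uv):
    uv=np.array(uv,float).reshape(-1,1,2)
    n=cv2.undistortPoints(uv,d["intrinsics"],d["D"]).reshape(-1,2)
    R=cv2.Rodrigues(np.array(d["rvec"]))[0]
    c=-R.T@np.array(d["tvec"]).ravel()
    return c,np.c_[n,np.ones(len(n))]@R
def plane(d,uv,z):
    c,r=ray(d,uv); return c+r*((z-c[2])/r[:,2])[:,None]
def cloud(d):
    h,w=d["range_z"].shape
    u,v=np.meshgrid(np.arange(w),np.arange(h))
    c,r=ray(d,np.c_[u.ravel(),v.ravel()])
    P=c+r*d["range_z"].reshape(-1,1)
    P[d["range_z"].ravel()==0]=np.nan
    return P.reshape(h,w,3)
def proj(d,P):
    return cv2.projectPoints(np.array(P,float).reshape(-1,3),np.array(d["rvec"]),np.array(d["tvec"]),d["intrinsics"],d["D"])[0].reshape(-1,2)
def hsv(d): return cv2.cvtColor(d["color"],cv2.COLOR_RGB2HSV)
def load(n): return pickle.load(open(f"pics/{n}.pkl","rb"))
def comps(m,mn=5):
    n,l,s,c=cv2.connectedComponentsWithStats(m.astype(np.uint8))
    return [(i,s[i],c[i]) for i in range(1,n) if s[i,4]>=mn],l
E
python3 - <<'E'
from h import *
np.set_printoptions(precision=4,suppress=True)
for n in("top0","scene0"):
    d=load(n);P=cloud(d);H=hsv(d);h,s,v=[H[...,i].astype(int) for i in range(3)]
    print(n)
    for name,m in dict(red=((h<6)|(h>174))&(s>150)&(v>70),yellow=(h>22)&(h<33)&(s>150)&(v>100)).items():
        cs,l=comps(m,6)
        for i,st,c in cs:
            q=P[l==i]; print(name,st,c,np.nanmedian(q,0),np.nanmax(q[:,2]))
    im=d["color"][:,:,::-1]
    crops={"top0":[(100,230,90,250),(255,365,140,255),(395,475,225,275)],"scene0":[(310,390,90,180),(210,345,180,285),(95,180,225,285)]}[n]
    for k,(x0,x1,y0,y1) in enumerate(crops):
        pass
    if n=="top0": cr=[(255,140,110,115),(110,230,110,60),(395,225,80,50)]
    else: cr=[(210,180,135,105),(310,95,80,80),(95,225,85,60)]
    out=[]
    for x,y,w,hh in cr:
        c=im[y:y+hh,x:x+w]; f=min(400/w,590/hh) if len(out)==0 else min(390/w,290/hh); out.append(cv2.resize(c,None,fx=f,fy=f,interpolation=cv2.INTER_NEAREST)); print((x,y,w,hh),f)
    C=np.zeros((600,800,3),np.uint8)
    C[:out[0].shape[0],:out[0].shape[1]]=out[0]; C[:out[1].shape[0],405:405+out[1].shape[1]]=out[1]; C[300:300+out[2].shape[0],405:405+out[2].shape[1]]=out[2]
    cv2.imwrite(f"pics/crop_{n}.png",C)
E
```

```text
top0
red [427  51   9  13  53] [430.5472  56.0943] [ 0.8915 -0.308   0.1306] 0.14338901421458905
red [465  50  11  14  52] [470.5577  55.4231] [ 0.8921 -0.3977  0.1285] 0.14211511963717993
red [407 244   2   5   7] [407.7143 246.4286] [ 0.4816 -0.2514  0.0441] 0.04757979084110553
red [461 250   3   4   6] [462.     251.6667] [ 0.4674 -0.3736  0.0429] 0.0471204035353423
(255, 140, 110, 115) 3.6363636363636362
(110, 230, 110, 60) 3.5454545454545454
(395, 225, 80, 50) 4.875
scene0
red [162 238   2   3   6] [162.5 239. ] [ 0.4884 -0.2527  0.0429] 0.04736279696113954
red [241 378   7  18  90] [244.1889 386.1667] [ 0.8998 -0.3118  0.1277] 0.1419227584769489
red [190 410   8  10  52] [193.1154 415.    ] [ 0.8996 -0.4001  0.1389] 0.1421703665605084
yellow [ 273  207   52   42 1149] [298.3281 227.4708] [ 0.662  -0.0233  0.0892] 0.09352582429341738
(210, 180, 135, 105) 2.962962962962963
(310, 95, 80, 80) 3.625
(95, 225, 85, 60) 4.588235294117647
```

View pics/crop_top0.png

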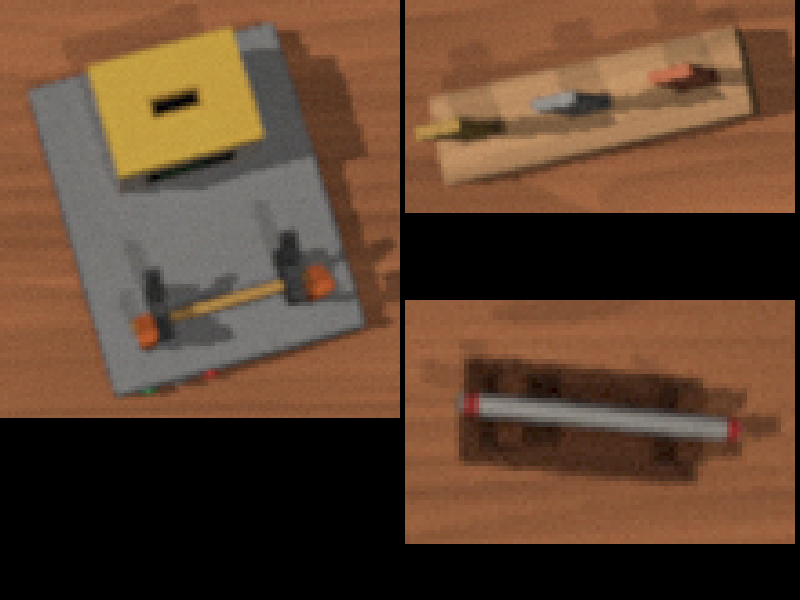

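View pics/crop_scene0.png

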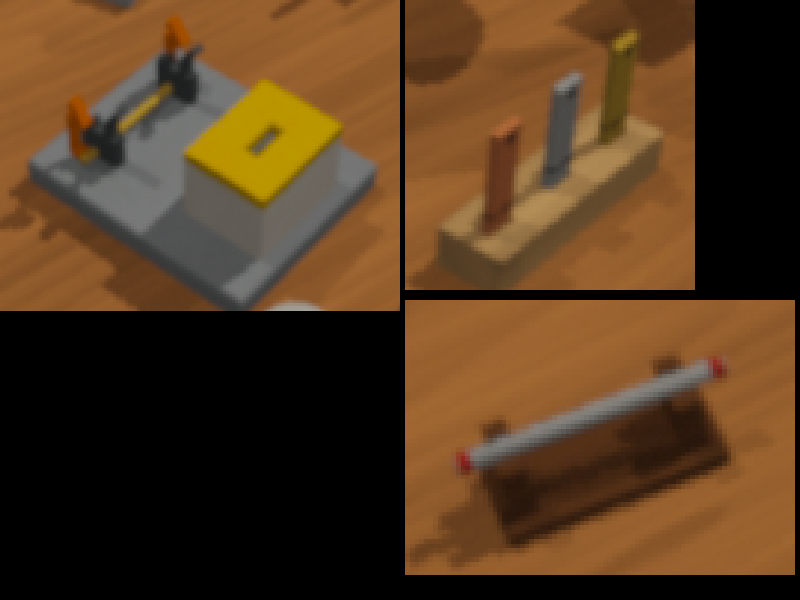

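The top crop shows the yellow guard with its slot, the clip stations with the orange arms, and the rod with its red tips. The bars stand at an angle in the rack, with brass at the far +y end. Next come the first metric estimates.

```bash
python3 - <<'E'
from h import *
np.set_printoptions(precision=4,suppress=True)
R=cv2.Rodrigues(np.array([-5.71362370e-01, -3.08871114e+00,  2.72334264e-03]))[0]; print("toolR",R)
for n in("top0","scene0"):
    d=load(n);P=cloud(d);H=hsv(d);h,s,v=[H[...,i].astype(int) for i in range(3)]
    print(n)
    # guard top
    m=(h>20)&(h<34)&(s>130)&(v>90)&(abs(P[...,2]-.09)<.012)
    k=[(i,st,c) for i,st,c in comps(m,100)[0]]; l=comps(m,100)[1]
    i=max(k,key=lambda a:a[1][4])[0]
    cn=cv2.findContours((l==i).astype(np.uint8),cv2.RETR_CCOMP,cv2.CHAIN_APPROX_NONE)[0]
    cn=sorted(cn,key=len)[::-1]
    for c in cn[:2]:
        W=plane(d,c.reshape(-1,2),.09)[:,:2]
        print("guard/slot",cv2.minAreaRect((W*1000).astype(np.float32)))
    # foot
    m=(abs(P[...,2]-.025)<.006)&(abs(P[...,0]-.62)<.16)&(abs(P[...,1]+.02)<.16)&(s<70)
    if m.sum(): print("foot",m.sum(),cv2.minAreaRect((P[m][:,:2]*1000).astype(np.float32)))
    # rod
    m=(abs(P[...,2]-.043)<.009)&(abs(P[...,0]-.475)<.04)&(abs(P[...,1]+.3125)<.09)&(((s<60)&(v>90))|(((h<6)|(h>174))&(s>120)))
    u=np.argwhere(m)[:,::-1]; W=plane(d,u,.042)[:,:2]*1000; print("rod",m.sum(),cv2.minAreaRect(W.astype(np.float32)),W.mean(0))
    # bars
    for nm,mm in dict(brass=(h>20)&(h<34)&(s>110),copper=(h<14)&(s>90),steel=(s<70)).items():
        m=mm&(P[...,2]>.112)&(P[...,2]<.13)&(P[...,0]>.35)&(P[...,0]<.6)&(P[...,1]>.1)&(P[...,1]<.5)
        u=np.argwhere(m)[:,::-1]
        if len(u)>4:
            W=plane(d,u,.12)[:,:2]*1000; print(nm,len(u),cv2.minAreaRect(W.astype(np.float32)),W.mean(0), np.nanmedian(P[m],0))
    m=(abs(P[...,2]-.035)<.006)&(P[...,0]>.35)&(P[...,0]<.6)&(P[...,1]>.15)&(P[...,1]<.5)
    print("rack",m.sum(),cv2.minAreaRect((P[m][:,:2]*1000).astype(np.float32)))
E
```

```text
toolR [[-0.9338  0.3577 -0.0008]
 [ 0.3577  0.9338 -0.0016]
 [ 0.0002 -0.0018 -1.    ]]
top0
guard/slot ((658.5653686523438, -21.20096206665039), (70.54194641113281, 90.00774383544922), 14.41622543334961)
guard/slot ((659.5031127929688, -20.712934494018555), (17.518896102905273, 39.401695251464844), 17.103769302368164)
foot 4341 ((656.1537475585938, -19.069015502929688), (309.2674255371094, 221.64263916015625), 14.249876022338867)
rod 234 ((471.9879455566406, -311.50531005859375), (129.35655212402344, 20.717382431030273), 80.76058197021484) [ 476.1556 -311.7979]
copper 56 ((484.835205078125, 231.49578857421875), (8.55305004119873, 27.634418487548828), 9.728862762451172) [484.7917 231.9992] [0.4856 0.2321 0.1191]
steel 49 ((470.433837890625, 299.3563232421875), (8.294572830200195, 25.180782318115234), 14.393674850463867) [470.5233 299.4363] [0.4709 0.2991 0.1191]
rack 1893 ((470.6155090332031, 301.47119140625), (56.924278259277344, 202.3125762939453), 12.09567642211914)
scene0
guard/slot ((663.45263671875, -23.120933532714844), (73.63639831542969, 95.43598175048828), 14.48611736297607
[... 229 characters left out ...]
rod 205 ((477.34912109375, -312.033203125), (125.5832748413086, 12.258288383483887), 81.80577850341797) [ 478.0958 -312.1021]
brass 22 ((461.4324951171875, 364.2209777832031), (8.408748626708984, 30.622982025146484), 19.128047943115234) [460.7536 365.2915] [0.4591 0.3676 0.1185]
copper 45 ((482.2514953613281, 261.9263610839844), (12.928449630737305, 107.12523651123047), 10.4959716796875) [487.195  233.0807] [0.487  0.2298 0.1187]
steel 33 ((474.1369323730469, 296.08502197265625), (12.230472564697266, 33.799015045166016), 19.12140464782715) [474.9113 295.728 ] [0.4731 0.2973 0.1183]
rack 885 ((471.5463562011719, 300.09686279296875), (61.11427688598633, 206.08245849609375), 12.335823059082031)
```

```bash
cat >> h.py <<'E'
def wristcam_at(pos,ang,d0=None):
    # predicted wrist cam for TCP pos, jaw angle (deg), tool down, from wrist0
    d=dict(d0 or load("wrist0"))
    R0=cv2.Rodrigues(np.array([-5.71362370e-01, -3.08871114e+00,  2.72334264e-03]))[0]; p0=np.array([0.21434109, 0.55977089, 0.19959785])
    Rc=cv2.Rodrigues(np.array(d["rvec"]))[0]; t=np.array(d["tvec"]).ravel()
    a=np.radians(ang-69.04); Rz=np.array([[np.cos(a),-np.sin(a),0],[np.sin(a),np.cos(a),0],[0,0,1]])
    # X0=p0+Rz^T(X-pos)
    d["rvec"]=cv2.Rodrigues(Rc@Rz.T)[0]; d["tvec"]=t+Rc@(p0-Rz.T@np.array(pos))
    return d
E
python3 - <<'E'
from h import *
np.set_printoptions(precision=3,suppress=True)
pts=[[.659,-.021,.09],[.5476,-.0496,.07],[.561,-.102,.07],[.534,.003,.07]]
for p,a in [((.6,-.035,.2),14.4),((.6,.06,.2),14.4),((.58,.08,.22),14.4),((.58,-.13,.22),14.4),((.59,-.11,.25),14.4)]:
    print(p,a,proj(wristcam_at(p,a),pts).round())
E
```

```text
(0.6, -0.035, 0.2) 14.4 [[352. 205.]
 [223. 200.]
 [225. 255.]
 [220. 140.]]
(0.6, 0.06, 0.2) 14.4 [[322. 301.]
 [203. 290.]
 [207. 337.]
 [200. 239.]]
(0.58, 0.08, 0.22) 14.4 [[333. 313.]
 [222. 303.]
 [225. 346.]
 [220. 255.]]
(0.58, -0.13, 0.22) 14.4 [[401. 102.]
 [270. 103.]
 [270. 161.]
 [269.  40.]]
(0.59, -0.11, 0.25) 14.4 [[375. 122.]
 [256. 121.]
 [257. 174.]
 [255.  65.]]
```

Request:
{"op": "play_rows", "data": {"series": [[[-1, 0.03, -0.03, 0.03, -0.08], [-1, 0.06, -0.06, 0.05, -0.16], [-1, 0.09, -0.1, 0.05, -0.24], [-1, 0.12, -0.14, 0.05, -0.32], [-1, 0.15, -0.18, 0.05, -0.4], [-1, 0.18, -0.22, 0.05, -0.48], [-1, 0.21, -0.26, 0.05, -0.55], [-1, 0.24, -0.3, 0.05, -0.6]]]}}

```text
t: 0.95
tool_pos: [0.4553, 0.2585, 0.2505]
orientation: [-1.463, -2.78, -0.0]
force: [0.7, 0.4, -0.6]
opening: 0.0932
```

Request:
{"op": "play_rows", "data": {"series": [[[-1, 0.02, -0.04, 0, -0.05], [-1, 0.04, -0.08, 0, -0.1], [-1, 0.06, -0.12, 0, -0.15], [-1, 0.08, -0.17, 0, -0.2], [-1, 0.1, -0.215, 0, -0.25], [-1, 0.11, -0.26, 0, -0.3], [-1, 0.12, -0.31, 0, -0.34], [-1, 0.136, -0.35, 0, -0.354]]]}}

```text
t: 1.75
tool_pos: [0.5903, -0.0923, 0.2504]
orientation: [-1.929, -2.479, 0.001]
force: [0.5, 0.7, 0.4]
opening: 0.093
```

Request:
{"op": "play_rows", "data": {"series": [[[-1, 0, -0.02, 0, 0], [-1, 0, -0.02, 0, 0], [-1, 0, -0.02, 0, 0], [-1, 0, -0.02, 0, 0]]]}}

```text
t: 2.15
tool_pos: [0.5905, -0.1085, 0.2505]
orientation: [-1.924, -2.483, -0.0]
force: [1.0, -0.9, -0.9]
opening: 0.0929
```

```bash
cat >> h.py <<'E'
def snap(cam,name):
    from plant import read_camera
    d=read_camera(cam); cv2.imwrite(f"pics/{name}.png",d["color"][:,:,::-1]); pickle.dump(d,open(f"pics/{name}.pkl","wb")); return d
def state():
    from plant import sensors
    s=sensors.read_state(); R=cv2.Rodrigues(np.array(s["orientation"]))[0]
    print("t %.2f"%s["t"],"pos",np.round(s["tool_pos"],4),"jaw deg %.2f"%np.degrees(np.arctan2(R[1,1],R[0,1])),"tilt z",np.round(R[:,2],4),"F",np.round(s["force"],2),"open %.4f"%s["opening"]); return s
E
python3 -c "
from h import *
state(); snap('wrist','w1')"
```

```text
t 2.15 pos [ 0.5905 -0.1085  0.2505] jaw deg 14.44 tilt z [-2.e-04  5.e-04 -1.e+00] F [ 0.99 -0.89 -0.91] open 0.0929
```

View pics/w1.png

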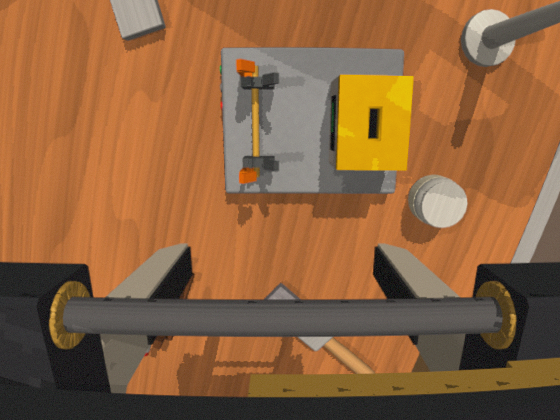

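The wrist view shows the tester squarely: slot at (374,123), stations at about (262,82) and (262,163), and orange arms at (246,66) and (248,176).

```bash
python3 - <<'E'
from h import *
np.set_printoptions(precision=1,suppress=True)
d=load("w1");P=cloud(d);H=hsv(d);h,s,v=[H[...,i].astype(int) for i in range(3)]
m=(h>20)&(h<34)&(s>130)&(v>90)&(abs(P[...,2]-.09)<.012)
k,l=comps(m,100); i=max(k,key=lambda a:a[1][4])[0]
print("z",np.nanmedian(P[l==i][:,2]))
for c in sorted(cv2.findContours((l==i).astype(np.uint8),cv2.RETR_CCOMP,cv2.CHAIN_APPROX_NONE)[0],key=len)[::-1][:2]:
    print("guard/slot",cv2.minAreaRect((plane(d,c.reshape(-1,2),.09)[:,:2]*1000).astype(np.float32)))
dark=(v<45); dark[:, :345]=False; dark[:,400:]=False; dark[:95]=False; dark[150:]=False
u=np.argwhere(dark)[:,::-1]; W=plane(d,u,.09)[:,:2]*1000; print("slot dark",len(u),cv2.minAreaRect(W.astype(np.float32)),W.mean(0))
ft=(s<60)&(v>60)&(abs(P[...,2]-.025)<.006); k,l=comps(ft,1000)
for i,st,c in k: 
    print("foot",st,cv2.minAreaRect((plane(d,np.argwhere(l==i)[:,::-1],.025)[:,:2]*1000).astype(np.float32)))
o=(h>3)&(h<14)&(s>200)&(P[...,2]>.05)&(abs(P[...,0]-.55)<.1)
k,l=comps(o,20)
for i,st,c in k: q=P[l==i]*1000; print("orange",st,c,np.nanmedian(q,0),np.nanmax(q,0),np.nanmin(q,0))
# stations in tester frame
for (c0) in [np.array([.6595,-.021])]:
    a=np.radians(14.4); ex=np.array([np.cos(a),np.sin(a)]);ey=np.array([-ex[1],ex[0]])
    q=P[40:200,225:300].reshape(-1,3); col=H[40:200,225:300].reshape(-1,3); X=(q[:,:2]-c0)@ex*1000; Y=(q[:,:2]-c0)@ey*1000
    st=(col[:,2]<95)&(q[:,2]>.05)
    for sg in(1,-1):
        w=st&(Y*sg>30)&(Y*sg<50); print("station",w.sum(),"x",np.nanmin(X[w]),np.nanmax(X[w]),"y",np.nanmin(Y[w]),np.nanmax(Y[w]),"zmax",np.nanmax(q[w][:,2])*1000)
im=d["color"][40:200,215:425,::-1]; cv2.imwrite("pics/w1c.png",cv2.resize(im,None,fx=3.7,fy=3.7,interpolation=cv2.INTER_CUBIC))
E
```

```text
z 0.08993210815480951
guard/slot ((658.8558349609375, -20.645523071289062), (71.13079071044922, 89.1528549194336), 14.303757667541504)
guard/slot ((658.0684204101562, -20.745025634765625), (10.676088333129883, 28.552310943603516), 13.654409408569336)
slot dark 177 ((658.0648193359375, -20.773611068725586), (6.1406168937683105, 26.539276123046875), 13.661489486694336) [658.  -20.7]
foot [  221    48   183   146 16679] ((605.765625, -34.53749084472656), (202.3031463623047, 162.84124755859375), 14.36943244934082)
orange [237  60  18  15 204] [245.   66.3] [525.5   0.2  79.1] [533.9   7.1  87.6] [517.8  -5.4  51.9]
orange [239 169  17  14 181] [246.8 176.1] [ 551.7 -102.7   80. ] [560.3 -98.   88.3] [ 542.8 -109.8   50.6]
station 419 x -132.3253206216157 -92.59443805559638 y 37.41084317586055 47.25098240096374 zmax 87.79269324675792
station 369 x -131.36295371507774 -92.78939851854983 y -46.74951129854553 -36.54674362783267 zmax 87.94225711372493
```

View pics/w1c.png

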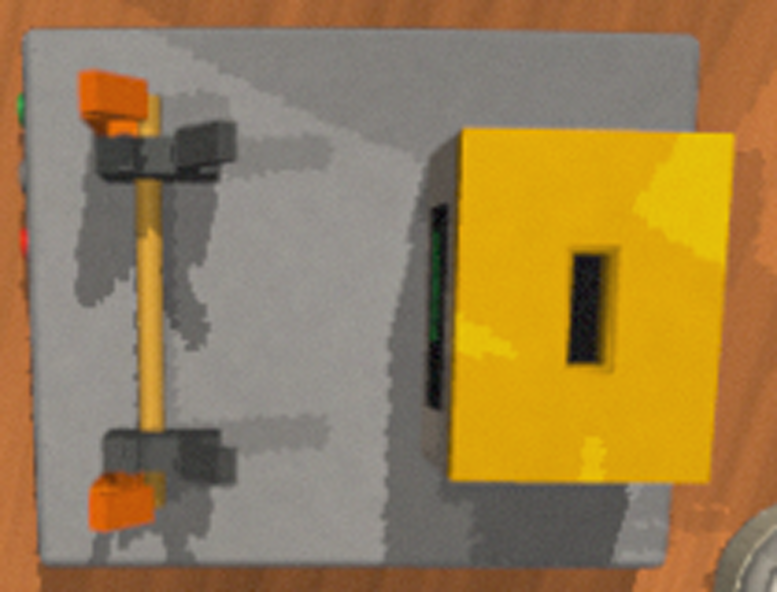

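The slot reads (0.6585,-0.0207), and the foot centre implies (0.659,-0.021), so the two agree. Yaw is 14.35° and the clip seat comes out at about (0.5474,-0.0493). Next I move to view the rod.

Request:
{"op": "play_rows", "data": {"series": [[[-1, -0.02, -0.04, 0, -0.08], [-1, -0.04, -0.085, 0, -0.16], [-1, -0.06, -0.13, -0.01, -0.24], [-1, -0.08, -0.175, -0.02, -0.32], [-1, -0.1, -0.215, -0.035, -0.36], [-1, -0.11, -0.25, -0.05, -0.374], [-1, -0.11, -0.25, -0.05, -0.374], [-1, -0.11, -0.25, -0.05, -0.374]]]}}

```text
t: 3.0
tool_pos: [0.4806, -0.3589, 0.2003]
orientation: [-2.353, -2.08, -0.001]
force: [0.8, -0.1, -0.1]
opening: 0.0929
```

```bash
python3 - <<'E'
from h import *
np.set_printoptions(precision=1,suppress=True)
state(); d=snap('wrist','w2')
P=cloud(d);H=hsv(d);h,s,v=[H[...,i].astype(int) for i in range(3)]
red=((h<6)|(h>174))&(s>170)&(v>60)&(P[...,2]>.03)&(P[...,2]<.05)
k,l=comps(red,6)
for i,st,c in k: print("red",st,c,plane(d,[c],.043)*1000,np.nanmedian(P[l==i],0)*1000)
m=(P[...,2]>.037)&(P[...,2]<.05)&(abs(P[...,0]-.475)<.05)&(abs(P[...,1]+.3125)<.09)&((s<60)|red)
k,l=comps(m,200)
for i,st,c in k:
    W=plane(d,np.argwhere(l==i)[:,::-1],.042)[:,:2]*1000; print(cv2.minAreaRect(W.astype(np.float32)),W.mean(0),cv2.fitLine(W.astype(np.float32),cv2.DIST_L2,0,.01,.01).ravel())
E
```

```text
t 3.00 pos [ 0.5 -0.4  0.2] jaw deg -7.06 tilt z [-0.  0. -1.] F [ 0.8 -0.1 -0.1] open 0.0929
red [268  78  10   6  56] [272.5  80.3] [[ 484.6 -251.8   43. ]] [ 484.7 -252.    44.4]
red [268 206  10   5  45] [272.6 208.2] [[ 468.8 -373.1   43. ]] [ 469.1 -372.6   44.2]
((477.4443359375, -309.3381042480469), (120.42807006835938, 9.474082946777344), 82.41048431396484) [ 477.3 -307.5] [   0.1    1.   477.3 -307.5]
```

View pics/w2.png

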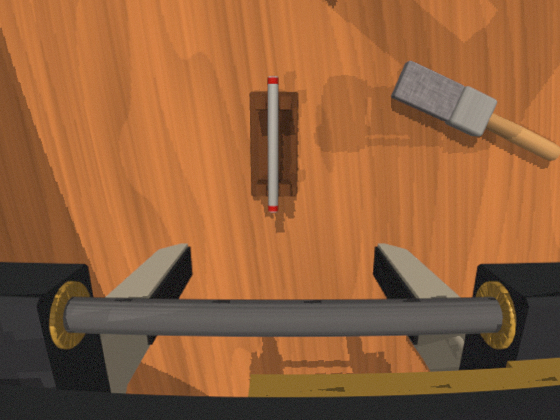

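The rod's red ends are at (272,80) and (273,208), giving a centre of (0.4768,-0.3125) and an axis at 82.6°. That is 122 mm between band centres, which fits a 130 mm rod.

Request:
{"op": "play_rows", "data": {"series": [[[-1, -0.0036, 0.03, -0.02, -0.006], [-1, -0.0036, 0.0473, -0.06, -0.006], [-1, -0.0036, 0.0473, -0.1, -0.006], [-1, -0.0036, 0.0473, -0.13, -0.006], [-1, -0.0036, 0.0473, -0.15, -0.006], [-1, -0.0036, 0.0473, -0.162, -0.006], [-1, -0.0036, 0.0473, -0.162, -0.006], [-1, -0.0036, 0.0473, -0.162, -0.006]]]}}

```text
t: 3.85
tool_pos: [0.4782, -0.3123, 0.0401]
orientation: [2.357, 2.074, 0.001]
force: [-0.3, 0.5, 1.3]
opening: 0.093
```

```bash
python3 -c "
from h import *
state(); snap('wrist','w3')"
```

```text
t 3.85 pos [ 0.4782 -0.3123  0.0401] jaw deg -7.32 tilt z [ 0.0015 -0.0011 -1.    ] F [-0.27  0.46  1.34] open 0.0930
```

View pics/w3.png

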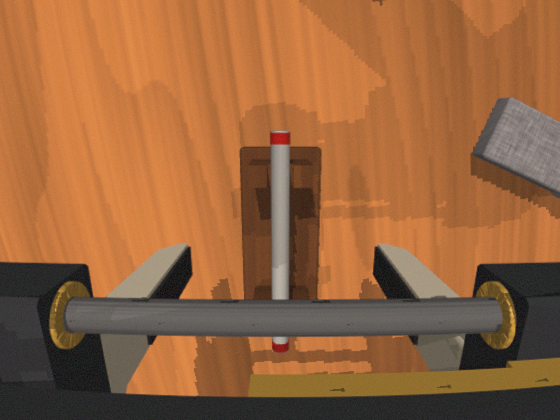

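The rod at column 281 sits midway between the fingers (midline 282), so I close on it.

Request:
{"op": "play_rows", "data": {"series": [[[1, 0, 0, 0, 0], [1, 0, 0, 0, 0], [1, 0, 0, 0, 0], [1, 0, 0, 0, 0], [1, 0, 0, 0, 0], [1, 0, 0, 0, 0], [1, 0, 0, 0, 0], [1, 0, 0, 0, 0]]], "force": 50}}

```text
t: 4.7
tool_pos: [0.477, -0.3124, 0.0386]
orientation: [-2.36, -2.074, 0.0]
force: [0.5, 0.1, 0.1]
opening: 0.0338
```

```bash
python3 -c "
from h import *
state()"
```

```text
t 4.70 pos [ 0.477  -0.3124  0.0386] jaw deg -7.39 tilt z [-0.  0. -1.] F [0.48 0.11 0.1 ] open 0.0338
```

Request:
{"op": "play_rows", "data": {"series": [[[1, 0, 0, 0, 0], [1, 0, 0, 0, 0], [1, 0, 0, 0, 0], [1, 0, 0, 0, 0], [1, 0, 0, 0, 0], [1, 0, 0, 0, 0]]]}}

```text
t: 5.3
tool_pos: [0.477, -0.3124, 0.0386]
orientation: [-2.36, -2.074, -0.0]
force: [-1.4, -0.4, 0.3]
opening: 0.0006
```

Request:
{"op": "play_rows", "data": {"series": [[[1, 0, 0, 0.02, 0], [1, 0, 0, 0.06, 0], [1, 0, 0, 0.1, 0], [1, 0, 0, 0.12, 0], [1, 0, 0, 0.12, 0], [1, 0, 0, 0.12, 0]]]}}

```text
t: 5.9
tool_pos: [0.4771, -0.3124, 0.1584]
orientation: [2.36, 2.073, 0.0]
force: [-0.2, 0.7, -0.6]
opening: 0.0003
```

```bash
python3 -c "
from h import *
state(); snap('wrist','w4')"
```

```text
t 5.90 pos [ 0.4771 -0.3124  0.1584] jaw deg -7.39 tilt z [ 3.e-04 -3.e-04 -1.e+00] F [-0.2   0.68 -0.56] open 0.0003
```

View pics/w4.png

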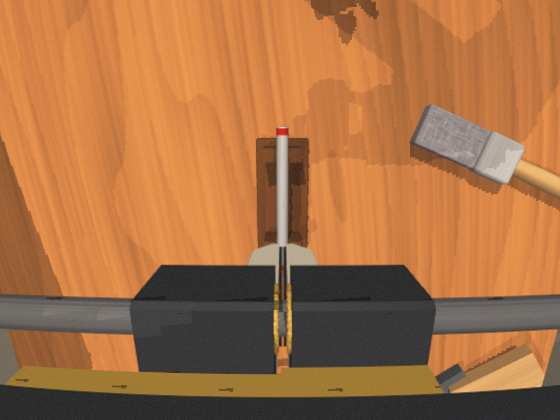

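The fingers closed on nothing: the opening is 0 and the rod still shows at (282,130). I'll check why.

```bash
python3 - <<'E'
from h import *
np.set_printoptions(precision=4,suppress=True)
for n,tc in(("w4",[.4771,-.3124,.1584]),("w3",[.4782,-.3123,.0401])):
    d=load(n)
    print(n,"TCP px",proj(d,[tc]),"tip",proj(d,[np.array(tc)-[0,0,.014]]), "rod c",proj(d,[[.4768,-.3125,.04]]),"ends",proj(d,[[.4847,-.2518,.043],[.4688,-.373,.043]]))
    P=cloud(d); R=cv2.Rodrigues(np.array(d["rvec"]))[0]; print("cam rel",-R.T@np.array(d["tvec"]).ravel()-tc)
d=load("w4");P=cloud(d)
for v in range(230,330,8): print(v,P[v,262],P[v,300],d["range_z"][v,[262,300]])
t=snap("top","t5"); snap("scene","s5"); H=hsv(t);P=cloud(t);h,s,v=[H[...,i].astype(int) for i in range(3)]
for i,st,c in comps(((h<6)|(h>174))&(s>150)&(v>70)&(P[...,0]<.6),4)[0]: print(st,c,plane(t,[c],.043))
im=load("s5")["color"][200:320,60:220,::-1]; cv2.imwrite("pics/s5c.png",cv2.resize(im,None,fx=5,fy=5,interpolation=2)[:600])
E
```

```text
w4 TCP px [[282.434  249.0776]] tip [[282.4201 240.7707]] rod c [[282.0327 201.7942]] ends [[282.0038 131.3099]
 [281.9214 267.0726]]
cam rel [0.0089 0.0688 0.1841]
w3 TCP px [[282.3911 249.2489]] tip [[282.3521 240.9174]] rod c [[279.952 249.821]] ends [[279.8474 138.5351]
 [279.8146 346.5813]]
cam rel [0.0086 0.069  0.184 ]
230 [ 0.4525 -0.345   0.011 ] [ 0.4899 -0.3498  0.0111] [0.3472 0.347 ]
238 [ 0.4512 -0.3537  0.0097] [ 0.4887 -0.3514  0.0304] [0.3506 0.3288]
246 [ 0.45   -0.3619  0.0103] [ 0.4877 -0.3555  0.0407] [0.3522 0.3199]
254 [ 0.4689 -0.3018  0.1901] [ 0.4864 -0.3038  0.1908] [0.1625 0.1618]
262 [ 0.4696 -0.3011  0.2014] [ 0.4859 -0.3035  0.2007] [0.1514 0.1521]
270 [ 0.4773 -0.2752  0.2697] [ 0.4857 -0.2766  0.269 ] [0.0786 0.0793]
278 [ 0.4775 -0.2752  0.2739] [ 0.4855 -0.2759  0.2745] [0.0745 0.0738]
286 [ 0.4777 -0.2752  0.2776] [ 0.4853 -0.276   0.278 ] [0.0709 0.0705]
294 [ 0.4779 -0.275   0.2815] [ 0.4852 -0.2766  0.2802] [0.0671 0.0685]
302 [ 0.4779 -0.2759  0.2829] [ 0.485  -0.2763  0.2839] [0.066  0.0648]
310 [ 0.4779 -0.2764  0.2851] [ 0.4848 -0.2782  0.2836] [0.0639 0.0657]
318 [ 0.4776 -0.2783  0.2847] [ 0.4847 -0.279   0.2849] [0.0648 0.0645]
326 [ 0.4774 -0.28    0.2846] [ 0.4845 -0.2804  0.2855] [0.0653 0.0643]
[311 242   4   2   5] [312.4 242.4] [[ 0.4984 -0.0387  0.043 ]]
[407 244   3   5   7] [408. 246.] [[ 0.4838 -0.2522  0.043 ]]
```

View pics/s5c.png

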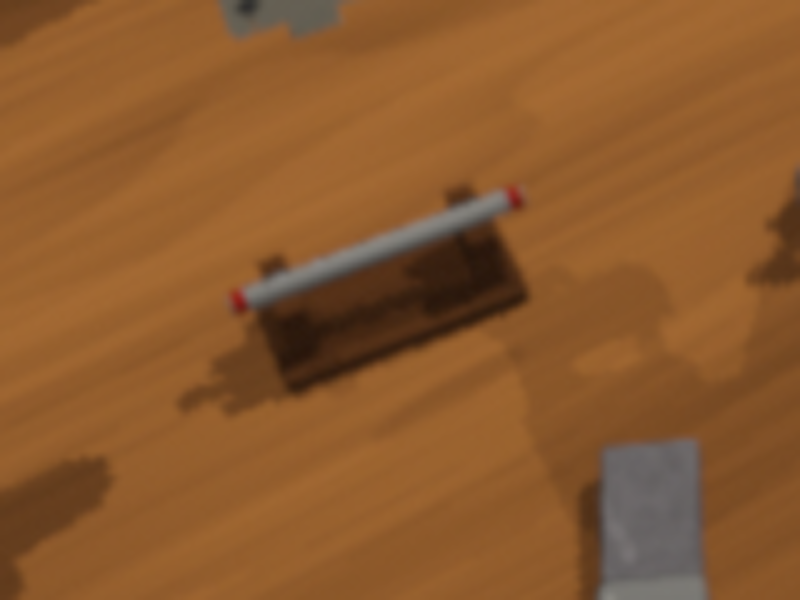

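The rod is undisturbed in its cradle. The wrist depth puts the fingertips higher than the reported TCP implies, so I'll check that from the scene camera.

```bash
python3 - <<'E'
from h import *
np.set_printoptions(precision=4,suppress=True)
from plant import robot; print(robot.tip_reach)
d=load("s5"); tc=np.array([.4771,-.3124,.1584]); P=cloud(d)
for k in(0,.02,.04,.06,-.014): print(k,proj(d,[tc+[0,0,k]]))
im=d["color"][60:260,20:240,::-1]; cv2.imwrite("pics/s5d.png",cv2.resize(im,None,fx=3,fy=3,interpolation=2)[:600])
for v in range(180,225,3): print(v,[np.round(P[v,u],3).tolist() for u in(112,118,124)])
w=load("w3");Pw=cloud(w); print("open finger")
for v in range(240,300,8): print(v,[ (u,np.round(Pw[v,u],4).tolist()) for u in(180,184,188)])
w=load("w4");Pw=cloud(w); print("closed")
for v in range(242,270,3): print(v,[ (u,np.round(Pw[v,u],4).tolist()) for u in(255,270,278,290,305)])
E
```

```text
0.014
0 [[123.4517 210.2907]]
0.02 [[121.321  203.0357]]
0.04 [[119.1399 195.5715]]
0.06 [[116.9072 187.8904]]
-0.014 [[124.9137 215.2487]]
180 [[0.546, -0.332, 0.301], [0.553, -0.324, 0.301], [0.559, -0.316, 0.301]]
183 [[0.554, -0.335, 0.301], [0.561, -0.327, 0.302], [0.565, -0.319, 0.3]]
186 [[0.562, -0.338, 0.302], [0.566, -0.33, 0.3], [0.571, -0.321, 0.3]]
189 [[0.567, -0.341, 0.301], [0.569, -0.332, 0.297], [0.574, -0.323, 0.296]]
192 [[0.569, -0.343, 0.297], [0.568, -0.333, 0.291], [0.569, -0.324, 0.286]]
195 [[0.566, -0.343, 0.287], [0.567, -0.334, 0.284], [0.562, -0.323, 0.273]]
198 [[0.56, -0.344, 0.276], [0.561, -0.334, 0.272], [0.561, -0.324, 0.266]]
201 [[0.561, -0.345, 0.271], [0.56, -0.336, 0.265], [0.563, -0.326, 0.261]]
204 [[0.558, -0.346, 0.262], [0.49, -0.322, 0.192], [0.494, -0.312, 0.189]]
207 [[0.286, -0.294, -0.002], [0.485, -0.322, 0.18], [0.307, -0.271, 0.002]]
210 [[0.293, -0.297, -0.005], [0.303, -0.286, -0.003], [0.315, -0.274, 0.001]]
213 [[0.308, -0.302, 0.001], [0.313, -0.29, -0.002], [0.319, -0.277, -0.005]]
216 [[0.318, -0.306, 0.001], [0.323, -0.294
[... 2089 characters left out ...]
952])]
260 [(255, [0.4664, -0.3009, 0.1986]), (270, [0.4729, -0.3018, 0.1986]), (278, [0.4765, -0.3021, 0.1988]), (290, [0.4816, -0.3034, 0.1973]), (305, [0.4882, -0.3039, 0.1983])]
263 [(255, [0.4667, -0.3007, 0.2025]), (270, [0.4731, -0.3016, 0.2023]), (278, [0.4765, -0.3023, 0.2018]), (290, [0.4816, -0.303, 0.2016]), (305, [0.488, -0.3037, 0.2021])]
266 [(255, [0.4754, -0.2754, 0.2663]), (270, [0.4789, -0.2755, 0.2672]), (278, [0.4765, -0.3024, 0.2047]), (290, [0.4835, -0.2764, 0.2665]), (305, [0.487, -0.2771, 0.266])]
269 [(255, [0.4757, -0.2749, 0.2694]), (270, [0.4789, -0.2759, 0.268]), (278, [0.4765, -0.3025, 0.2077]), (290, [0.4835, -0.2766, 0.2677]), (305, [0.4869, -0.2769, 0.268])]
```

View pics/s5d.png

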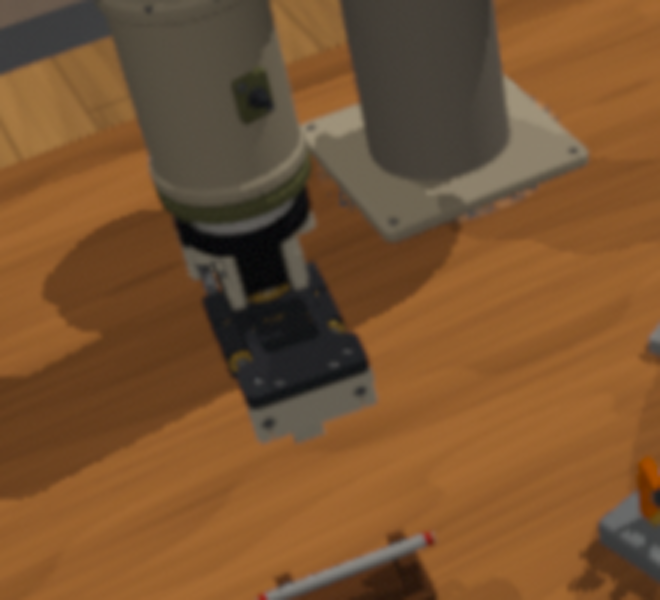

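Both cameras put the fingertips at z≈0.178 while the reported TCP is z=0.158, and the gripper body's underside at 0.262 agrees with that. The physical tips are therefore about 19–20 mm above the reported TCP z, not 14 mm below it. Sideways the two agree. From here I use tip z = tool z + 0.0195, and I'll open and descend again with a check on the way.

Request:
{"op": "play_rows", "data": {"series": [[[-0.3, 0, 0, 0, 0], [-0.3, 0, 0, 0, 0], [-0.3, 0, 0, 0, 0], [-0.3, 0, 0, 0, 0], [-0.3, 0, 0, -0.03, 0], [-0.3, 0, 0, -0.06, 0], [-0.3, 0, 0, -0.09, 0], [-0.3, 0, 0, -0.12, 0]]]}}

```text
t: 6.85
tool_pos: [0.4771, -0.3125, 0.0377]
orientation: [2.36, 2.073, 0.0]
force: [0.5, -0.5, -1.2]
opening: 0.0586
```

Request:
{"op": "play_rows", "data": {"series": [[[-0.3, 0, 0, -0.01, 0], [-0.3, 0, 0, -0.02, 0], [-0.3, 0, 0, -0.028, 0], [-0.3, 0, 0, -0.033, 0], [-0.3, 0, 0, -0.033, 0], [-0.3, 0, 0, -0.033, 0]]]}}

```text
t: 7.45
tool_pos: [0.4775, -0.3128, 0.0065]
orientation: [2.359, 2.073, 0.0]
force: [-0.2, 0.3, 0.2]
opening: 0.0606
```

```bash
python3 - <<'E'
from h import *
state(); d=snap('wrist','w6'); s=snap('scene','s6')
im=s["color"][150:290,60:220,::-1]; c=cv2.resize(im,None,fx=3,fy=3,interpolation=2)[:420]
C=np.zeros((420,800,3),np.uint8); C[:,:480]=c[:, :480]; C[:280,480:800]=cv2.resize(d["color"][140:380,120:440,::-1],(320,240),interpolation=2)[:280] if 0 else cv2.copyMakeBorder(d["color"][140:380,120:440,::-1],0,40,0,0,cv2.BORDER_CONSTANT)
cv2.imwrite("pics/c6.png",C)
E
```

```text
t 7.45 pos [ 0.4775 -0.3128  0.0065] jaw deg -7.39 tilt z [ 9.e-04 -8.e-04 -1.e+00] F [-0.17  0.29  0.18] open 0.0606
```

View pics/c6.png

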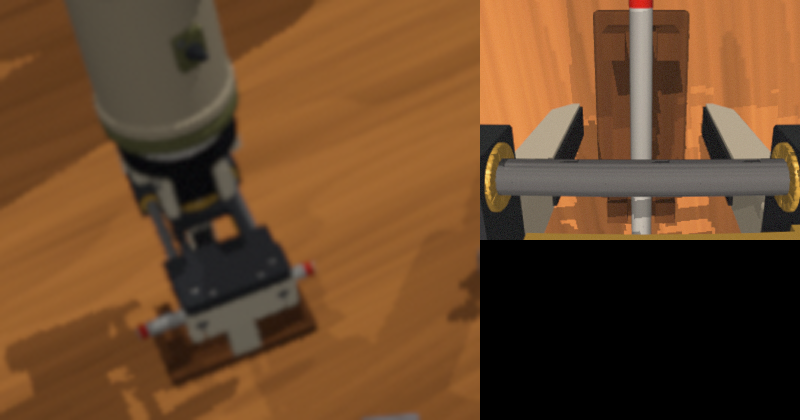

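The finger now reaches down beside the rod, midway between the red ends and with the rod between the fingers. I close here.

Request:
{"op": "play_rows", "data": {"series": [[[1, 0, 0, 0, 0], [1, 0, 0, 0, 0], [1, 0, 0, 0, 0], [1, 0, 0, 0, 0], [1, 0, 0, 0, 0], [1, 0, 0, 0, 0], [1, 0, 0, 0, 0], [1, 0, 0, 0, 0]]], "force": 50}}

```text
t: 8.35
tool_pos: [0.477, -0.3124, 0.0056]
orientation: [-2.36, -2.074, -0.0]
force: [0.9, 0.7, 0.9]
opening: 0.0086
```

Request:
{"op": "play_rows", "data": {"series": [[[1, 0, 0, 0, 0], [1, 0, 0, 0, 0], [1, 0, 0, 0, 0]]]}}

```text
t: 8.65
tool_pos: [0.477, -0.3124, 0.0056]
orientation: [2.36, 2.074, 0.0]
force: [-0.2, -0.8, 0.5]
opening: 0.0086
```

```bash
python3 -c "
from h import *
state()"
```

```text
t 8.65 pos [ 0.477  -0.3124  0.0056] jaw deg -7.39 tilt z [ 0.  0. -1.] F [-0.15 -0.84  0.53] open 0.0086
```

The grip reads 8.6 mm, so the rod is held. I lift it and carry it over the clip.

Request:
{"op": "play_rows", "data": {"series": [[[1, 0, 0, 0.015, 0], [1, 0, 0, 0.045, 0], [1, 0, 0, 0.085, 0], [1, 0.01, 0.03, 0.1, 0.06], [1, 0.02, 0.07, 0.1, 0.14], [1, 0.03, 0.11, 0.1, 0.2], [1, 0.04, 0.155, 0.1, 0.26], [1, 0.05, 0.195, 0.1, 0.32]]]}}

```text
t: 9.45
tool_pos: [0.5274, -0.1156, 0.1071]
orientation: [1.996, 2.425, 0.001]
force: [0.2, -1.5, -1.1]
opening: 0.0086
```

Request:
{"op": "play_rows", "data": {"series": [[[1, 0.01, 0.03, 0, 0.03], [1, 0.017, 0.055, 0, 0.05], [1, 0.0204, 0.0681, 0, 0.0594], [1, 0.0204, 0.0681, 0, 0.0594], [1, 0.0204, 0.0681, 0, 0.0594], [1, 0.0204, 0.0681, 0, 0.0594]]]}}

```text
t: 10.05
tool_pos: [0.5472, -0.0506, 0.1058]
orientation: [1.928, 2.48, -0.001]
force: [-0.2, -1.1, -0.7]
opening: 0.0086
```

```bash
python3 - <<'E'
from h import *
np.set_printoptions(precision=1,suppress=True)
state(); d=snap('wrist','w7'); snap('scene','s7')
P=cloud(d);H=hsv(d);h,s,v=[H[...,i].astype(int) for i in range(3)]
for i,st,c in comps(((h<4)|(h>175))&(s>170)&(v>60),10)[0]: print("red",st,c,np.array(P[int(c[1]),int(c[0])])*1000)
E
```

```text
t 10.05 pos [ 0.5 -0.1  0.1] jaw deg 14.26 tilt z [-0. -0. -1.] F [-0.2 -1.1 -0.7] open 0.0086
red [271 135  23  14 314] [282.  141.4] [532.2   9.  145.1]
red [228 178   1  11  11] [228. 183.] [500.3 -39.9  16.6]
```

View pics/w7.png

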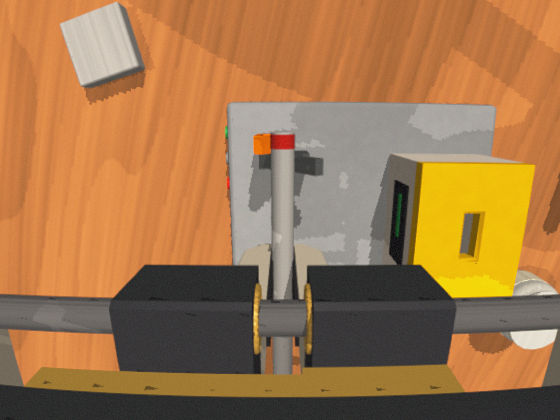

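View pics/s7.png

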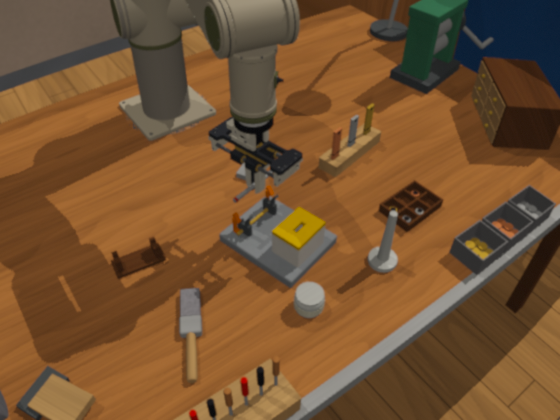

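The rod is held level over the clip. Its +y end top measures (532, 9, 145) mm against an expected (532, 8.5, 145). I now lower it into the mouth.

Request:
{"op": "play_rows", "data": {"series": [[[1, 0, 0, -0.02, 0], [1, 0, 0, -0.04, 0], [1, 0, 0, -0.048, 0], [1, 0, 0, -0.054, 0], [1, 0, 0, -0.058, 0], [1, 0, 0, -0.062, 0]]], "force": 60}}

```text
t: 10.75
tool_pos: [0.548, -0.0495, 0.0441]
orientation: [1.926, 2.48, 0.001]
force: [0.0, -0.6, 0.8]
opening: 0.0082
```

```bash
python3 - <<'E'
from h import *
state(); d=snap('wrist','w8'); snap('scene','s8'); 
s=load('s8')["color"][170:290,200:350,::-1]; cv2.imwrite("pics/s8c.png",cv2.resize(s,None,fx=5,fy=5,interpolation=2))
E
```

```text
t 10.75 pos [ 0.548  -0.0495  0.0441] jaw deg 14.33 tilt z [ 1.1e-03 -2.0e-04 -1.0e+00] F [ 0.02 -0.58  0.78] open 0.0082
```

View pics/w8.png

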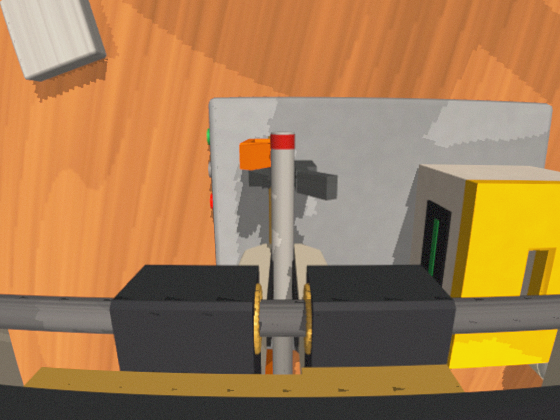

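View pics/s8c.png

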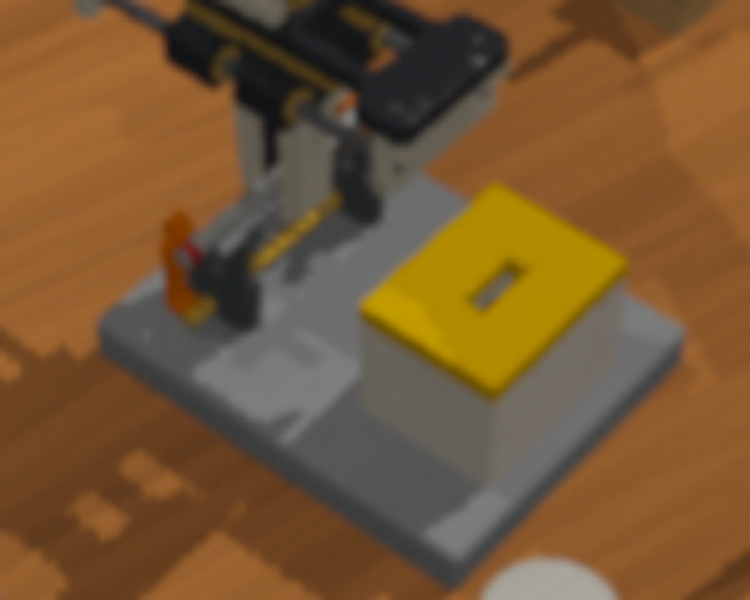

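The rod is inside the mouth at both stations, with the orange nose at (255,153) alongside it. I push down slowly.

Request:
{"op": "play_rows", "data": {"series": [[[1, 0, 0, -0.004, 0], [1, 0, 0, -0.008, 0], [1, 0, 0, -0.011, 0], [1, 0, 0, -0.014, 0]]]}}

```text
t: 11.25
tool_pos: [0.5477, -0.0492, 0.0295]
orientation: [1.926, 2.481, 0.001]
force: [3.0, 0.5, -0.3]
opening: 0.0083
```

Request:
{"op": "play_rows", "data": {"series": [[[1, 0, 0, -0.002, 0], [1, 0, 0, -0.004, 0], [1, 0, 0, -0.004, 0], [1, 0, 0, -0.004, 0]]]}}

```text
t: 11.65
tool_pos: [0.5469, -0.0492, 0.0255]
orientation: [-1.926, -2.481, 0.001]
force: [-1.5, -0.2, 2.6]
opening: 0.0082
```

```bash
python3 - <<'E'
from h import *
state(); d=snap('wrist','w9'); snap('scene','s9'); P=cloud(d)
H=hsv(d);h,s,v=[H[...,i].astype(int) for i in range(3)]
for i,st,c in comps(((h<4)|(h>175))&(s>170)&(v>60),10)[0]: print("red",st,c,np.array(P[int(c[1]),int(c[0])])*1000)
s=load('s9')["color"][190:260,220:310,::-1]; w=d["color"][90:290,180:400,::-1]
C=np.zeros((600,800,3),np.uint8); C[:280,:360]=cv2.resize(s,None,fx=4,fy=4,interpolation=2); C[:400,360:800]=cv2.resize(w,None,fx=2,fy=2,interpolation=2)
cv2.imwrite("pics/c9.png",C)
E
```

```text
t 11.65 pos [ 0.5469 -0.0492  0.0255] jaw deg 14.35 tilt z [-1.e-03  1.e-04 -1.e+00] F [-1.52 -0.21  2.64] open 0.0082
red [271 135  23  14 272] [282.91176471 140.58455882] [531.77983894  10.69832425  64.14601287]
red [206 202   2  15  26] [206.57692308 208.69230769] [499.77018115 -39.06893269  17.02482453]
```

View pics/c9.png

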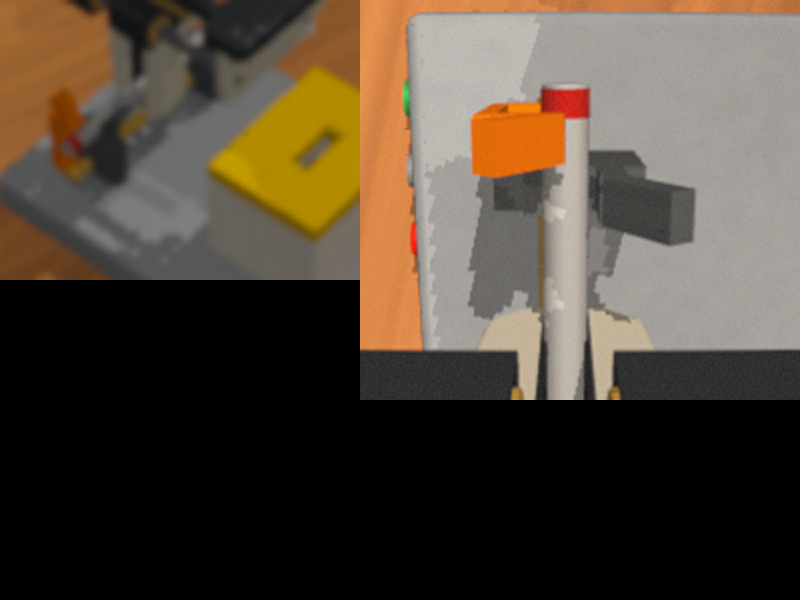

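The rod top is at z≈64 mm (home is 65) and the orange nose laps the rod. I push 2 mm more to confirm the seat is solid.

Request:
{"op": "play_rows", "data": {"series": [[[1, 0, 0, -0.001, 0], [1, 0, 0, -0.002, 0], [1, 0, 0, -0.002, 0]]]}}

```text
t: 12.05
tool_pos: [0.5473, -0.0493, 0.0252]
orientation: [-1.926, -2.481, 0.001]
force: [-11.3, 3.1, 17.6]
opening: 0.008
```

The seat is solid: 17.6 N and no further travel. I relax the push and release.

Request:
{"op": "play_rows", "data": {"series": [[[1, 0, 0, 0.002, 0], [1, 0, 0, 0.002, 0], [0.2, 0, 0, 0.002, 0], [0.2, 0, 0, 0.002, 0], [0.2, 0, 0, 0.002, 0], [0.2, 0, 0, 0.002, 0], [0.2, 0, 0, 0.002, 0], [0.2, 0, 0, 0.002, 0]]]}}

```text
t: 12.85
tool_pos: [0.5474, -0.0493, 0.0256]
orientation: [-1.927, -2.481, 0.0]
force: [0.2, 0.3, 0.4]
opening: 0.037
```

Request:
{"op": "play_rows", "data": {"series": [[[0.2, 0, 0, 0.01, 0], [0.2, 0, 0, 0.03, 0], [0.2, 0, 0, 0.07, 0], [0.2, 0, -0.02, 0.11, 0], [0.2, 0.02, -0.05, 0.15, 0], [0.2, 0.04, -0.06, 0.19, 0], [0.2, 0.04, -0.06, 0.19, 0], [0.2, 0.04, -0.06, 0.19, 0]]]}}

```text
t: 13.65
tool_pos: [0.5886, -0.1099, 0.2179]
orientation: [1.925, 2.478, 0.002]
force: [-0.7, -0.1, -1.2]
opening: 0.0371
```

```bash
python3 - <<'E'
from h import *
np.set_printoptions(precision=1,suppress=True)
state(); d=snap('wrist','w10'); snap('scene','s10'); P=cloud(d)
H=hsv(d);h,s,v=[H[...,i].astype(int) for i in range(3)]
for i,st,c in comps(((h<4)|(h>175))&(s>170)&(v>60)&(P[...,2]>.04),10)[0]: print("red",st,c,plane(d,[c],.063)*1000,np.array(P[int(c[1]),int(c[0])])*1000)
k,l=comps((h>3)&(h<14)&(s>200)&(P[...,2]>.05)&(P[...,2]<.1),20)
for i,st,c in k: q=P[l==i]*1000; print("orange",st,c,np.nanmedian(q,0))
s=load('s10')["color"][180:260,210:310,::-1]; w=d["color"][20:250,180:480,::-1]
C=np.zeros((600,800,3),np.uint8); C[:240,:300]=cv2.resize(s,None,fx=3,fy=3,interpolation=2); w=cv2.resize(w,(500,383),interpolation=2); C[:383,300:800]=w
cv2.imwrite("pics/c10.png",C)
E
```

```text
t 13.65 pos [ 0.6 -0.1  0.2] jaw deg 14.31 tilt z [ 0. -0. -1.] F [-0.7 -0.1 -1.2] open 0.0371
red [250  51  10   6  38] [255.7  52.8] [[533.6  10.6  63. ]] [533.   10.9  64.6]
red [252 183  10   6  33] [257.7 185.9] [[ 564.  -108.7   63. ]] [ 563.2 -107.5   65.1]
orange [234  51  21  18 250] [243.7  59.2] [526.3   0.6  77.3]
orange [237 173  20  15 185] [246.7 180.3] [ 553.3 -102.6   78.1]
```

View pics/c10.png

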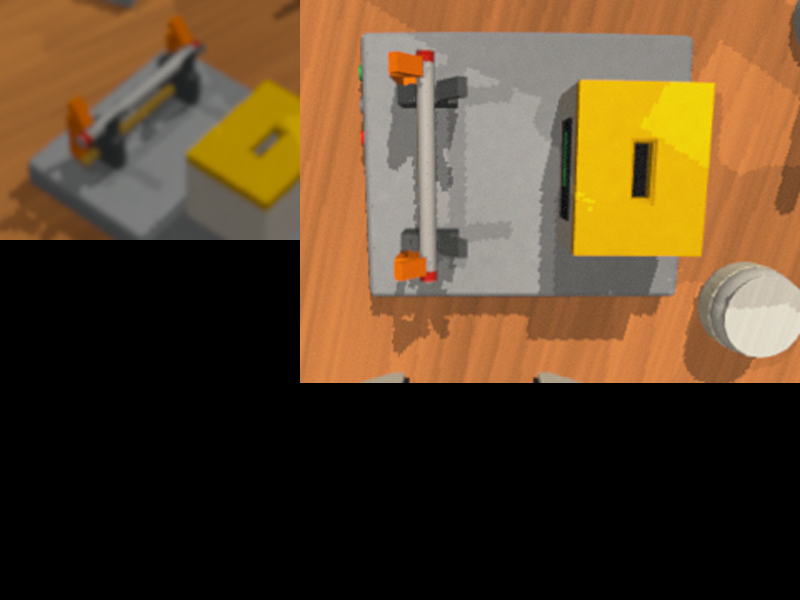

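The rod is level (64.6 and 65.1 mm at its tops) and centred within about 0.5 mm. Both orange noses are back at their closed places, so the clip step is done. Now the brass bar.

Request:
{"op": "play_rows", "data": {"series": [[[0, -0.015, 0.035, 0, -0.01], [0, -0.03, 0.08, 0, -0.02], [0, -0.045, 0.125, 0, -0.03], [0, -0.055, 0.17, 0, -0.039], [0, -0.065, 0.215, 0, -0.039], [0, -0.075, 0.26, 0, -0.039], [0, -0.085, 0.305, 0, -0.039], [0, -0.1, 0.35, 0, -0.039]]]}}

```text
t: 14.55
tool_pos: [0.4852, 0.2422, 0.2137]
orientation: [-1.973, -2.443, 0.004]
force: [1.2, -0.1, -0.9]
opening: 0.0464
```

Request:
{"op": "play_rows", "data": {"series": [[[0, -0.01, 0.035, 0, 0], [0, -0.018, 0.06, 0, 0], [0, -0.02, 0.07, 0, 0], [0, -0.02, 0.07, 0, 0], [0, -0.02, 0.07, 0, 0]]]}}

```text
t: 15.05
tool_pos: [0.4672, 0.3097, 0.2148]
orientation: [-1.975, -2.443, 0.003]
force: [-0.0, 0.0, -0.1]
opening: 0.0463
```

```bash
python3 - <<'E'
from h import *
np.set_printoptions(precision=1,suppress=True)
state(); d=snap('wrist','w11'); P=cloud(d)
H=hsv(d);h,s,v=[H[...,i].astype(int) for i in range(3)]
for nm,m in dict(top=(P[...,2]>.114)&(P[...,2]<.128)&(P[...,1]>.18)).items():
    k,l=comps(m,30)
    for i,st,c in k:
        u=np.argwhere(l==i)[:,::-1]; W=plane(d,u,.12)[:,:2]*1000; print(nm,st,c,cv2.minAreaRect(W.astype(np.float32)),np.nanmedian(P[l==i][:,2])*1000, np.median(H[l==i],0))
m=(abs(P[...,2]-.035)<.004)&(P[...,1]>.18)
k,l=comps(m,300)
for i,st,c in k: print("rack",st,cv2.minAreaRect((P[l==i][:,:2]*1000).astype(np.float32)))
E
```

```text
t 15.05 pos [0.5 0.3 0.2] jaw deg 12.12 tilt z [-0. -0. -1.] F [-0.   0.  -0.1] open 0.0463
top [280 115  11  35 366] [284.8 131.7] ((456.4791564941406, 369.7450866699219), (7.81655740737915, 26.0998592376709), 12.00042724609375) 119.94037923047158 [ 21. 179. 233.]
top [280 202  10  32 306] [284.4 217.5] ((470.6808776855469, 302.0543518066406), (7.469861030578613, 26.570207595825195), 11.984883308410645) 120.07774852030462 [ 17.  28. 174.]
top [279 279  10  21 197] [283.8 289.1] ((483.47686767578125, 238.4109649658203), (7.921197414398193, 19.383808135986328), 12.34694766998291) 119.93768971823427 [ 10. 170. 223.]
rack [ 257  100   56  184 8510] ((470.7825622558594, 300.64959716796875), (56.224525451660156, 199.73223876953125), 11.7966947555542)
```

View pics/w11.png

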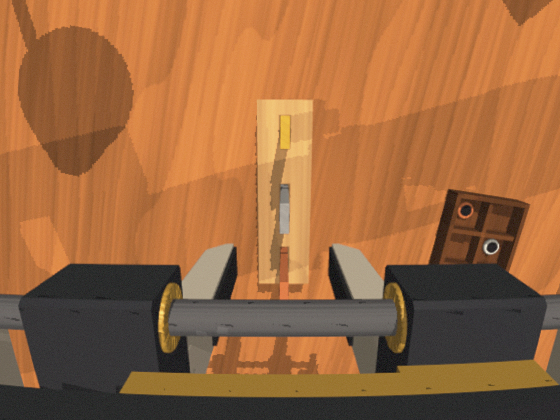

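The brass bar's top is at (285,132), giving (0.4565,0.3695) at yaw 12.0°. The size reads 7.8 × 26.1 mm and the top height 120 mm, both as they should be. I move over it and down.

Request:
{"op": "play_rows", "data": {"series": [[[0, -0.005, 0.03, 0, 0], [0, -0.0108, 0.0592, 0, 0], [0, -0.0108, 0.0592, 0, 0], [0, -0.0108, 0.0592, -0.03, 0], [0, -0.0108, 0.0592, -0.06, 0], [0, -0.0108, 0.0592, -0.075, 0], [0, -0.0108, 0.0592, -0.075, 0], [0, -0.0108, 0.0592, -0.075, 0]]]}}

```text
t: 15.9
tool_pos: [0.4572, 0.3693, 0.1414]
orientation: [1.976, 2.442, 0.0]
force: [0.3, -0.3, 0.7]
opening: 0.0465
```

```bash
python3 - <<'E'
from h import *
np.set_printoptions(precision=1,suppress=True)
s=state(); d=snap('wrist','w12'); P=cloud(d)
m=(P[...,2]>.114)&(P[...,2]<.128)&(P[...,1]>.18)
k,l=comps(m,30)
for i,st,c in k:
    u=np.argwhere(l==i)[:,::-1]; W=plane(d,u,.12)[:,:2]*1000; print(st,c,cv2.minAreaRect(W.astype(np.float32)))
E
```

```text
t 15.90 pos [0.5 0.4 0.1] jaw deg 12.06 tilt z [ 0.  0. -1.] F [ 0.3 -0.3  0.7] open 0.0465
[274 213  14  43 554] [280.8 234.4] ((455.98175048828125, 370.6657409667969), (8.033084869384766, 27.22637939453125), 12.221240043640137)
[275 337  12  14 167] [280.5 343.5] ((472.15472412109375, 294.1570129394531), (7.52801513671875, 10.387500762939453), 12.060844421386719)
```

View pics/w12.png

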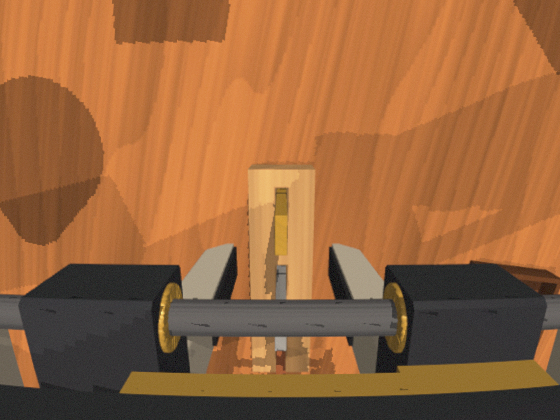

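The brass bar is centred between the fingers (281 against 282). I descend and grip.

Request:
{"op": "play_rows", "data": {"series": [[[0, -0.0006, 0, -0.03, 0], [0, -0.0006, 0, -0.055, 0], [0, -0.0006, 0, -0.072, 0], [0, -0.0006, 0, -0.079, 0], [0, -0.0006, 0, -0.079, 0], [0, -0.0006, 0, -0.079, 0], [1, -0.0006, 0, -0.079, 0], [1, -0.0006, 0, -0.079, 0]]], "force": 40}}

```text
t: 16.75
tool_pos: [0.4568, 0.3704, 0.063]
orientation: [1.974, 2.443, 0.003]
force: [0.3, 1.1, -0.2]
opening: 0.0348
```

Request:
{"op": "play_rows", "data": {"series": [[[1, 0, 0, 0, 0], [1, 0, 0, 0, 0], [1, 0, 0, 0, 0], [1, 0, 0, 0, 0], [1, 0, 0, 0, 0], [1, 0, 0, 0, 0], [1, 0, 0, 0, 0], [1, 0, 0, 0, 0]]]}}

```text
t: 17.55
tool_pos: [0.456, 0.37, 0.0617]
orientation: [1.975, 2.443, 0.0]
force: [0.2, 0.1, 0.8]
opening: 0.0078
```

```bash
python3 - <<'E'
from h import *
s=state(); d=snap('wrist','w13'); d=snap('scene','s13'); 
s=d["color"][70:190,280:430,::-1]; cv2.imwrite("pics/s13c.png",cv2.resize(s,None,fx=5,fy=5,interpolation=2))
E
```

```text
t 17.55 pos [0.456  0.37   0.0617] jaw deg 12.11 tilt z [ 1.e-04  1.e-04 -1.e+00] F [0.16 0.1  0.82] open 0.0078
```

View pics/s13c.png

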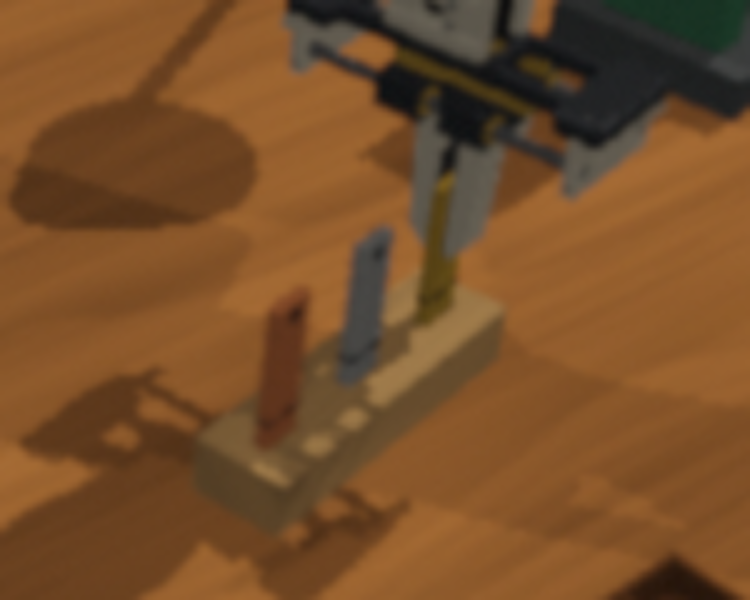

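The bar is gripped at 7.8 mm. I lift and carry it over the slot.

Request:
{"op": "play_rows", "data": {"series": [[[1, 0, 0, 0.02, 0], [1, 0, 0, 0.06, 0], [1, 0, 0, 0.1, 0], [1, 0.005, -0.005, 0.14, 0.005], [1, 0.025, -0.03, 0.15, 0.01], [1, 0.05, -0.06, 0.15, 0.015], [1, 0.075, -0.1, 0.15, 0.02], [1, 0.1, -0.14, 0.15, 0.03]]], "force": 50}}

```text
t: 18.45
tool_pos: [0.5564, 0.2287, 0.2113]
orientation: [-1.936, -2.474, 0.001]
force: [0.6, 0.3, -1.1]
opening: 0.0077
```

Request:
{"op": "play_rows", "data": {"series": [[[1, 0.022, -0.04, 0, 0.009], [1, 0.044, -0.08, 0, 0.009], [1, 0.064, -0.12, 0, 0.009], [1, 0.08, -0.16, 0, 0.009], [1, 0.09, -0.2, 0, 0.009], [1, 0.098, -0.235, 0, 0.009], [1, 0.1027, -0.2508, 0, 0.009], [1, 0.1027, -0.2508, 0, 0.009]]]}}

```text
t: 19.25
tool_pos: [0.6587, -0.0232, 0.2108]
orientation: [-1.93, -2.478, 0.001]
force: [0.3, -0.5, -1.7]
opening: 0.0075
```

Request:
{"op": "play_rows", "data": {"series": [[[1, 0, 0, -0.02, 0], [1, 0, 0, -0.03, 0], [1, 0, 0, -0.03, 0], [1, 0, 0, -0.03, 0]]]}}

```text
t: 19.65
tool_pos: [0.6583, -0.0198, 0.1814]
orientation: [-1.925, -2.482, 0.001]
force: [0.2, 0.9, -1.1]
opening: 0.0076
```

```bash
python3 - <<'E'
from h import *
s=state(); d=snap('wrist','w14'); d=snap('scene','s14'); 
s=d["color"][140:260,230:380,::-1]; cv2.imwrite("pics/s14c.png",cv2.resize(s,None,fx=5,fy=5,interpolation=2))
E
```

```text
t 19.65 pos [ 0.6583 -0.0198  0.1814] jaw deg 14.42 tilt z [-1.e-03  3.e-04 -1.e+00] F [ 0.16  0.9  -1.11] open 0.0076
```

View pics/w14.png

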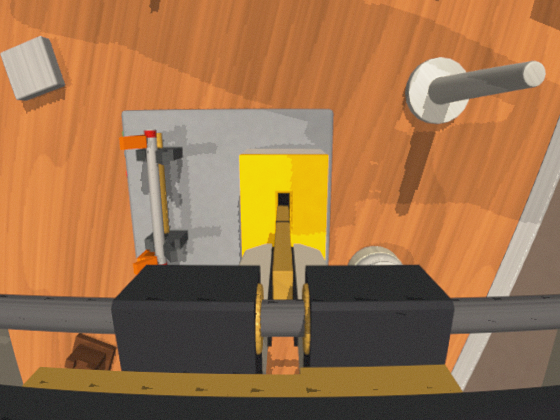

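View pics/s14c.png

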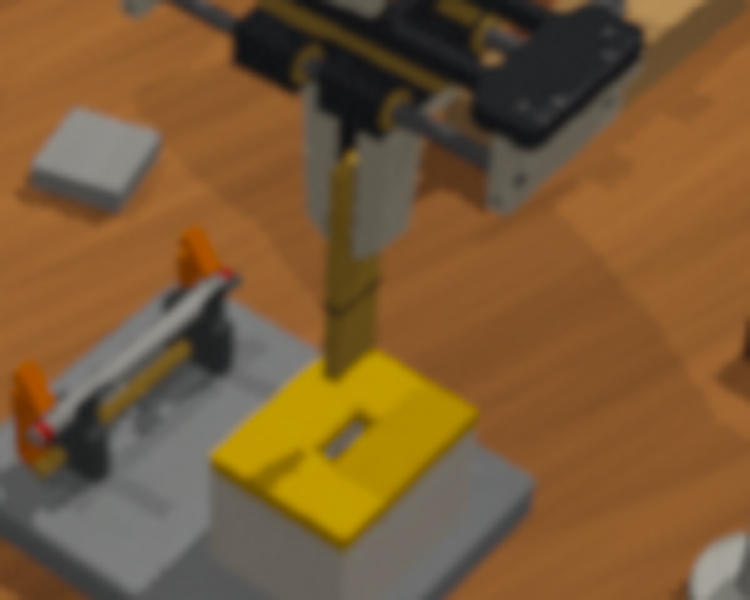

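The bar hangs upright over the slot; its near face is at (284,235) and the slot's free end at (284,199). I'll measure the bar against the slot in the wrist camera.

```bash
python3 - <<'E'
from h import *
np.set_printoptions(precision=2,suppress=True)
d=load('w14'); P=cloud(d);H=hsv(d);h,s,v=[H[...,i].astype(int) for i in range(3)]
tc=np.array([.6584,-.0201]); a=np.radians(14.38); ex=np.array([np.cos(a),np.sin(a)]);ey=np.array([-ex[1],ex[0]])
X=(P[...,:2]-tc)@ex*1000; Y=(P[...,:2]-tc)@ey*1000; Z=P[...,2]*1000
# bar face rows
for r in range(206,262,4):
    row=[(u,v[r,u],round(X[r,u],1),round(Y[r,u],1),round(Z[r,u],1)) for u in(280,284,288)]
    print(r,row)
m=(h>15)&(h<30)&(s>100)&(Z>112)&(abs(X)<9)&(Y>5)&(Y<25)
q=np.argwhere(m); print(len(q),"u range",q[:,1].min(),q[:,1].max())
for z0 in(115,120,125,130,135,140,145,150,155):
    w=m&(abs(Z-z0)<3); 
    if w.sum()>5: print(z0,w.sum(),"X",np.percentile(X[w],[2,50,98]),"Y",np.median(Y[w]))
# slot & guard at z=.09
g=(h>20)&(h<34)&(s>130)&(abs(Z-90)<4)
u=np.argwhere(g)[:,::-1]; W=plane(d,u,.09)[:,:2]; x=(W-tc)@ex*1000; y=(W-tc)@ey*1000; k=(y>20)&(y<40); print("guard x edges",np.percentile(x[k],[0.5,99.5]),"ymax",np.percentile(y[abs(x)<25],99.8))
sl=(v<60); sl[:190]=0; sl[212:]=0; sl[:,270:300]&=True; sl[:,:270]=0; sl[:,300:]=0
u=np.argwhere(sl)[:,::-1]; W=plane(d,u,.09)[:,:2]; x=(W-tc)@ex*1000; y=(W-tc)@ey*1000; print("slot",len(u),x.min(),x.max(),x.mean(),"ymax",y.max())
im=d["color"][180:270,235:335,::-1]; cv2.imwrite("pics/w14c.png",cv2.resize(im,None,fx=6.5,fy=6.5,interpolation=0))
E
```

```text
206 [(280, np.int64(139), np.float64(-1.5), np.float64(12.7), np.float64(130.4)), (284, np.int64(130), np.float64(1.3), np.float64(12.9), np.float64(131.0)), (288, np.int64(74), np.float64(5.6), np.float64(-11.6), np.float64(29.8))]
210 [(280, np.int64(159), np.float64(-1.4), np.float64(12.7), np.float64(141.5)), (284, np.int64(160), np.float64(1.3), np.float64(13.1), np.float64(143.1)), (288, np.int64(147), np.float64(3.9), np.float64(12.8), np.float64(141.9))]
214 [(280, np.int64(161), np.float64(-1.3), np.float64(13.0), np.float64(152.8)), (284, np.int64(161), np.float64(1.2), np.float64(12.9), np.float64(152.6)), (288, np.int64(142), np.float64(3.7), np.float64(12.7), np.float64(151.9))]
218 [(280, np.int64(159), np.float64(-1.2), np.float64(12.8), np.float64(161.7)), (284, np.int64(163), np.float64(1.2), np.float64(13.1), np.float64(162.6)), (288, np.int64(148), np.float64(3.6), np.float64(12.9), np.float64(162.1))]
222 [(280, np.int64(128), np.float64(-1.1), np.float64(13.0), np.float64(171.0)), (284, np.int64(129), np.float64(1.2), np.float64(13.1), np.float64(171.3)), (288, n
[... 1937 characters left out ...]
))]
258 [(280, np.int64(162), np.float64(-0.7), np.float64(12.9), np.float64(225.8)), (284, np.int64(159), np.float64(1.0), np.float64(13.4), np.float64(227.0)), (288, np.int64(159), np.float64(2.7), np.float64(13.0), np.float64(225.9))]
4054 u range 230 331
130 12 X [-2.68  0.26  3.88] Y 12.845182746628957
135 22 X [-3.47  0.26  3.7 ] Y 12.833449167819756
140 25 X [-3.38  0.6   3.9 ] Y 12.920413478935211
145 29 X [-3.28  0.6   3.85] Y 12.878100246398157
150 28 X [-3.25 -0.35  3.75] Y 12.958496446117323
155 33 X [-3.37 -0.02  3.68] Y 12.92311154486195
guard x edges [-33.57  35.31] ymax 43.97822430528849
slot 111 -2.6017204840616657 4.667010336458516 1.0603292846419785 ymax 12.870506958956579
```

View pics/w14c.png

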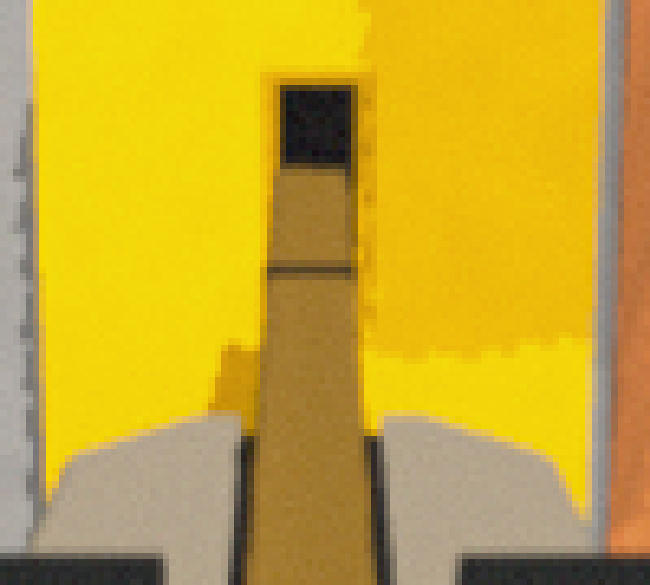

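The bar's lower end is at z≈129 mm, as predicted, and it is within about 1 mm of the slot. I go down to just above the guard, let it settle and measure again.

Request:
{"op": "play_rows", "data": {"series": [[[1, 0.0003, -0.0002, -0.012, 0], [1, 0.0003, -0.0002, -0.024, 0], [1, 0.0003, -0.0002, -0.033, 0], [1, 0.0003, -0.0002, -0.033, 0], [1, 0.0003, -0.0002, -0.033, 0], [1, 0.0003, -0.0002, -0.033, 0], [1, 0.0003, -0.0002, -0.033, 0]]]}}

```text
t: 20.45
tool_pos: [0.6595, -0.0211, 0.1494]
orientation: [1.926, 2.481, 0.001]
force: [0.4, -0.1, -2.7]
opening: 0.008
```

```bash
cat > meas.py <<'E'
from h import *
import sys
np.set_printoptions(precision=2,suppress=True)
n=sys.argv[1]; st=state(); d=snap('wrist','w'+n); sc=snap('scene','s'+n)
P=cloud(d);H=hsv(d);h,s,v=[H[...,i].astype(int) for i in range(3)]
tc=np.array(st["tool_pos"][:2]); a=np.radians(14.36); ex=np.array([np.cos(a),np.sin(a)]);ey=np.array([-ex[1],ex[0]])
X=(P[...,:2]-tc)@ex*1000; Y=(P[...,:2]-tc)@ey*1000; Z=P[...,2]*1000
m=(h>15)&(h<30)&(s>100)&(Z>94)&(abs(X)<9)&(Y>8)&(Y<18)
for z0 in range(95,160,8):
    w=m&(abs(Z-z0)<4)
    if w.sum()>5: print(z0,w.sum(),"X",np.percentile(X[w],[1,50,99]),"Y",np.median(Y[w]))
dk=m&(v<142)&(Z<st["tool_pos"][2]*1000+5)
q=np.argwhere(dk&(v<np.median(v[m])*.87)); print("line rows",q[:,0].min() if len(q) else None,q[:,0].max() if len(q) else None, "z",[ (r,round(float(np.median(Z[r,280:290])),1),int(np.median(v[r,280:289]))) for r in range(190,250,1) if 0<np.median(v[r,280:289])<150 and 8<np.median(Y[r,280:289])<18])
g=(h>20)&(h<34)&(s>130)&(abs(Z-90)<4)
u=np.argwhere(g)[:,::-1]; W=plane(d,u,.09)[:,:2]; x=(W-tc)@ex*1000; y=(W-tc)@ey*1000; k=(y>20)&(y<40); print("guard x edges",np.percentile(x[k],[0.5,99.5]),"ymax",np.percentile(y[abs(x)<25],99.8))
im=d["color"][160:270,225:345,::-1]; A=cv2.resize(im,(480,440),interpolation=0)
B=cv2.resize(sc["color"][170:260,260:340,::-1],(320,360),interpolation=2)
C=np.zeros((440,800,3),np.uint8); C[:,:480]=A; C[:360,480:]=B; cv2.imwrite(f"pics/c{n}.png",C)
E
python3 meas.py 15
```

```text
t 20.45 pos [ 0.66 -0.02  0.15] jaw deg 14.34 tilt z [ 0. -0. -1.] F [ 0.42 -0.08 -2.75] open 0.0080
103 32 X [-3.35  0.7   4.11] Y 12.539066013382563
111 35 X [-3.28  0.03  3.97] Y 12.499202362003238
119 41 X [-3.49  0.03  3.87] Y 12.531532320013289
127 44 X [-3.64  0.04  4.05] Y 12.480559047556506
135 47 X [-3.49  0.62  4.18] Y 12.647196563050274
143 56 X [-3.4   0.32  4.05] Y 12.611060739049035
151 61 X [-3.46  0.04  3.88] Y 12.645268197050642
159 77 X [-3.64  0.05  4.21] Y 12.594890578800022
line rows 206 231 z [(199, 88.8, 126), (206, 98.9, 144), (220, 134.3, 133), (221, 137.1, 86), (222, 138.6, 128)]
guard x edges [-34.44  34.5 ] ymax 45.86794048575931
```

View pics/c15.png

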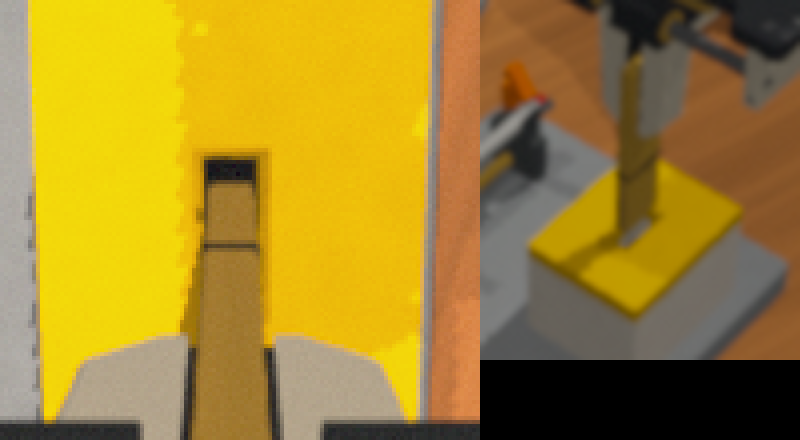

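The bar's lower end is laterally centred in the slot mouth (232 against 231). I'll check the lengthwise direction from the mouth's end edges.

```bash
python3 - <<'E'
from h import *
np.set_printoptions(precision=2,suppress=True)
d=load('w15'); tc=np.array([.6595,-.0211]); a=np.radians(14.36); ex=np.array([np.cos(a),np.sin(a)]);ey=np.array([-ex[1],ex[0]])
for r in range(193,210): print(r,d["color"][r,283].tolist(),"y@90 %.2f y@97.7 %.2f"%tuple(((plane(d,[[283,r-.5]],z)[0,:2]-tc)@ey*1000) for z in(.09,.0977)))
f=load('w1'); H=hsv(f);  tc=np.array([.6587,-.0208])
r=load('s15'); 
# scene cam: slot extents along ey and bar bottom
s=hsv(load('s10')); P=cloud(load('s10'));h,ss,v=[s[...,i].astype(int) for i in range(3)]
m=(v<110); m[:210]=0;m[245:]=0;m[:,285:312]&=True;m[:,:285]=0;m[:,312:]=0
W=plane(load('s10'),np.argwhere(m)[:,::-1],.09)[:,:2]; print(m.sum(),"scene slot",cv2.minAreaRect((W*1000).astype(np.float32)))
E
```

```text
193 [236, 185, 10] y@90 20.11 y@97.7 21.67
194 [238, 189, 10] y@90 19.39 y@97.7 20.97
195 [238, 189, 10] y@90 18.67 y@97.7 20.27
196 [234, 182, 10] y@90 17.94 y@97.7 19.57
197 [219, 161, 10] y@90 17.22 y@97.7 18.87
198 [185, 137, 10] y@90 16.49 y@97.7 18.16
199 [129, 95, 8] y@90 15.77 y@97.7 17.46
200 [44, 40, 31] y@90 15.04 y@97.7 16.76
201 [28, 14, 30] y@90 14.31 y@97.7 16.05
202 [34, 34, 32] y@90 13.58 y@97.7 15.34
203 [34, 35, 35] y@90 12.85 y@97.7 14.64
204 [45, 36, 35] y@90 12.12 y@97.7 13.93
205 [94, 73, 37] y@90 11.38 y@97.7 13.22
206 [145, 107, 44] y@90 10.65 y@97.7 12.51
207 [159, 118, 44] y@90 9.92 y@97.7 11.79
208 [163, 121, 49] y@90 9.18 y@97.7 11.08
209 [162, 121, 49] y@90 8.44 y@97.7 10.37
46 scene slot ((655.1156005859375, -29.999771118164062), (35.067161560058594, 94.33445739746094), 53.401939392089844)
```

The mouth edge and the bar end agree to about 0.4 mm. I make that small shift and begin inserting slowly.

Request:
{"op": "play_rows", "data": {"series": [[[1, -0.0002, 0.0004, -0.002, 0], [1, -0.0002, 0.0004, -0.005, 0], [1, -0.0002, 0.0004, -0.008, 0], [1, -0.0002, 0.0004, -0.011, 0], [1, -0.0002, 0.0004, -0.014, 0], [1, -0.0002, 0.0004, -0.014, 0]]]}}

```text
t: 21.15
tool_pos: [0.6584, -0.0207, 0.1338]
orientation: [-1.926, -2.481, 0.001]
force: [-0.7, 0.3, -1.8]
opening: 0.0074
```

```bash
python3 meas.py 16
```

```text
t 21.15 pos [ 0.66 -0.02  0.13] jaw deg 14.34 tilt z [-0.  0. -1.] F [-0.65  0.31 -1.76] open 0.0074
95 24 X [-3.26  0.63  3.87] Y 12.626899417186888
103 35 X [-3.19 -0.01  3.8 ] Y 12.578200350027382
111 48 X [-3.71  0.32  4.01] Y 12.676363776262656
119 47 X [-3.54  0.04  3.92] Y 12.624304588295269
127 56 X [-3.41  0.34  4.08] Y 12.714086031870645
135 64 X [-3.43  0.08  3.95] Y 12.673896170597764
143 72 X [-3.61  0.1   4.25] Y 12.582418586511718
151 85 X [-5.03  0.61  4.26] Y 12.611673692570387
159 95 X [-4.3   0.12  4.02] Y 12.694698220062104
line rows 213 231 z [(205, 88.3, 129), (206, 83.4, 98), (207, 86.5, 133), (220, 118.8, 131), (221, 121.5, 86), (222, 123.0, 129)]
guard x edges [-33.5  35.5] ymax 44.87634116254478
```

View pics/c16.png

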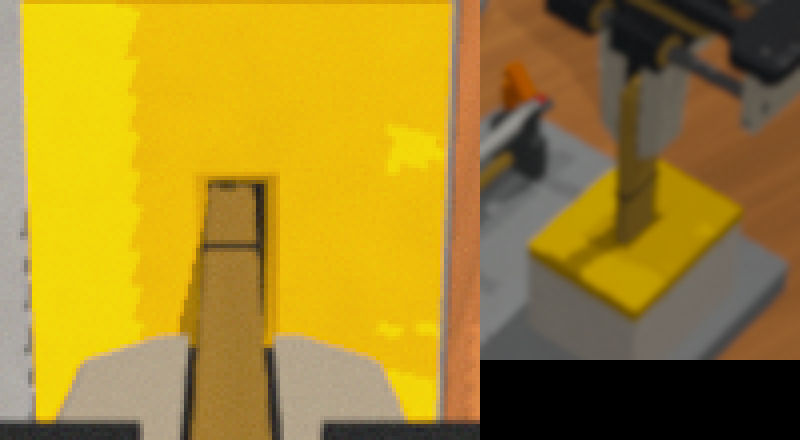

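The bar's lower end is in the slot with no contact force. The gap is slightly wider on the right (+x) side, so I shift 0.6 mm that way and continue down.

Request:
{"op": "play_rows", "data": {"series": [[[1, 0.0006, 0.0003, 0, 0], [1, 0.0006, 0.0003, -0.005, 0], [1, 0.0006, 0.0003, -0.011, 0], [1, 0.0006, 0.0003, -0.017, 0], [1, 0.0006, 0.0003, -0.023, 0], [1, 0.0006, 0.0003, -0.028, 0], [1, 0.0006, 0.0003, -0.031, 0], [1, 0.0006, 0.0003, -0.031, 0]]]}}

```text
t: 22.05
tool_pos: [0.659, -0.0203, 0.1028]
orientation: [-1.926, -2.481, 0.001]
force: [-0.1, 0.5, -1.3]
opening: 0.0081
```

Request:
{"op": "play_rows", "data": {"series": [[[1, 0, 0, 0, 0], [1, 0, 0, 0, 0], [1, 0, 0, 0, 0], [1, 0, 0, 0, 0]]]}}

```text
t: 22.45
tool_pos: [0.6596, -0.0204, 0.1039]
orientation: [1.926, 2.481, 0.0]
force: [0.4, -0.2, -1.4]
opening: 0.0075
```

```bash
python3 meas.py 17; python3 - <<'E'
from h import *
d=load('s17'); cv2.imwrite("pics/s17c.png",cv2.resize(d["color"][190:250,270:345,::-1],None,fx=10,fy=10,interpolation=0))
d=load('w17'); 
for r in range(206,236): print(r,[int(x) for x in d["color"][r,[278,281,284,287]].sum(1)])
E
```

```text
t 22.45 pos [ 0.66 -0.02  0.1 ] jaw deg 14.35 tilt z [ 0. -0. -1.] F [ 0.35 -0.17 -1.41] open 0.0075
95 35 X [-3.37  0.05  4.05] Y 12.549386797102681
103 62 X [-3.31  0.33  3.93] Y 12.641288260081991
111 64 X [-3.67  0.06  3.98] Y 12.598573816011871
119 84 X [-5.95  0.57  4.26] Y 12.658387033412168
127 91 X [-4.36  0.07  4.02] Y 12.668654577008716
135 111 X [-4.16  0.08  4.72] Y 12.615137961296668
143 126 X [-4.35  0.31  4.42] Y 12.682916970418438
151 128 X [-4.21  0.1   4.21] Y 12.818312459824083
159 374 X [-3.91  0.11  4.49] Y 12.063265945648574
line rows 222 231 z [(217, 82.2, 132), (218, 84.2, 130), (220, 88.9, 133), (221, 91.5, 86), (222, 93.3, 129)]
guard x edges [-34.79  34.42] ymax 45.22733074781821
206 [433, 436, 434, 431]
207 [437, 437, 435, 435]
208 [433, 431, 429, 434]
209 [434, 433, 432, 436]
210 [431, 437, 438, 431]
211 [435, 433, 434, 432]
212 [436, 435, 433, 433]
213 [437, 430, 435, 433]
214 [414, 414, 412, 409]
215 [377, 372, 367, 351]
216 [317, 313, 321, 315]
217 [234, 241, 269, 263]
218 [269, 211, 284, 267]
219 [320, 282, 327, 329]
220 [280, 270, 281, 277]
221 [194, 192, 205, 188]
222 [268, 271, 274, 269]
223 [333, 337, 324, 337]
224 [336, 327, 331, 341]
225 [336, 334, 328, 333]
226 [340, 324, 328, 337]
227 [347, 330, 320, 332]
228 [324, 320, 333, 329]
229 [335, 325, 323, 333]
230 [334, 323, 326, 329]
231 [336, 320, 323, 333]
232 [332, 334, 332, 326]
233 [346, 332, 328, 334]
234 [340, 329, 326, 334]
235 [332, 332, 331, 347]
```

View pics/c17.png

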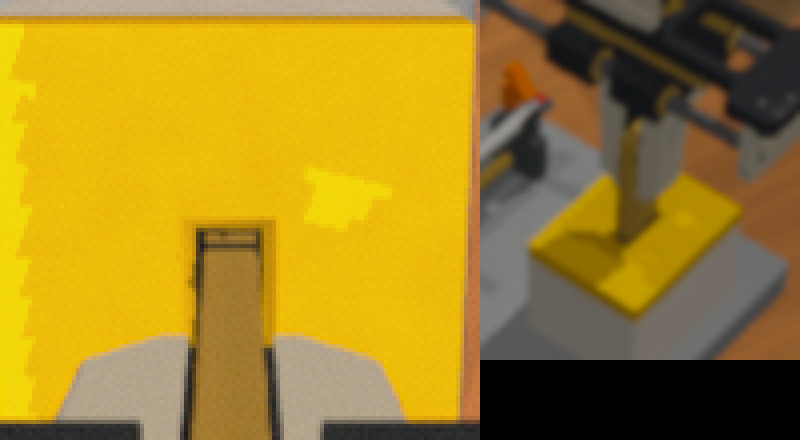

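View pics/s17c.png

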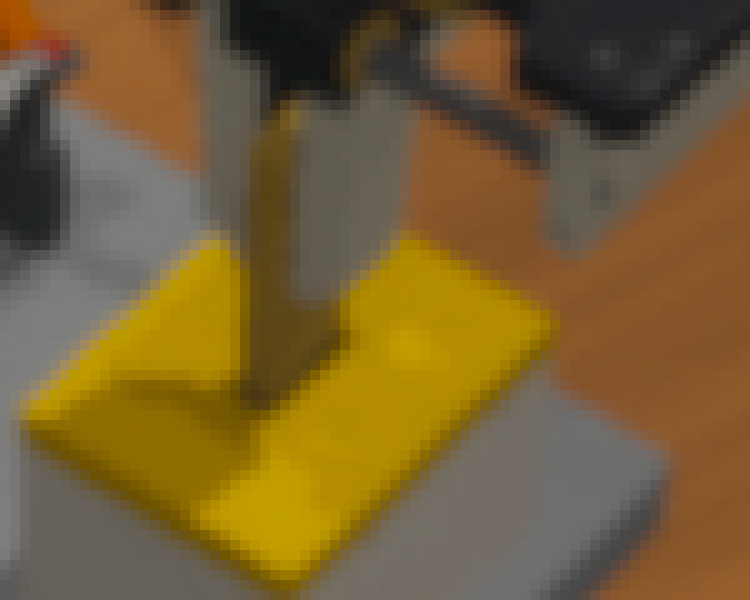

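The bar is well down in the slot, with a gap on both sides. The line is at row 221, about 1.5–2 mm above the guard's top. I'll compute its height more carefully.

```bash
python3 - <<'E'
from h import *
d=load('w17');P=cloud(d);H=hsv(d);h,s,v=[H[...,i].astype(int) for i in range(3)]
g=(h>20)&(h<34)&(s>180)&(abs(P[...,2]-.09)<.01)
print("guard z all",np.nanmedian(P[g][:,2]), "near slot",np.nanmedian(P[200:214,255:310][g[200:214,255:310]][:,2]))
tc=np.array([.6596,-.0204]); a=np.radians(14.36); ey=np.array([-np.sin(a),np.cos(a)])
# line ray ∩ face plane Y=12.62mm
for Y in(.0124,.0126,.0128):
    c,r=ray(d,[[283,221.0]]); k=(Y-(c[:2]-tc)@ey)/(r[0,:2]@ey); print(Y,"line z",(c+k*r[0])[2])
for n,z in(('w14',.1814),('w15',.1494),('w16',.1338),('w17',.1039)):
    dd=load(n);PP=cloud(dd); 
    r=min(range(217,226),key=lambda r:dd["color"][r,278:288].sum()); print(n,r,np.nanmedian(PP[r,279:288,2])-z)
E
```

```text
guard z all 0.09011194187194119 near slot 0.09015869273190803
0.0124 line z 0.09037566727920598
0.0126 line z 0.09107007462712605
0.0128 line z 0.09176448197504616
w14 221 -0.011664346903793699
w15 221 -0.011869184323894277
w16 221 -0.012292728415146753
w17 221 -0.012398875099449494
```

The estimates put the line at 91.1–92.2 mm, so I lower it 1.5 mm and centre it slightly.

Request:
{"op": "play_rows", "data": {"series": [[[1, -0.0003, 0, -0.0015, 0], [1, -0.0003, 0, -0.0015, 0], [1, -0.0003, 0, -0.0015, 0], [1, -0.0003, 0, -0.0015, 0], [1, -0.0003, 0, -0.0015, 0], [1, -0.0003, 0, -0.0015, 0]]]}}

```text
t: 23.15
tool_pos: [0.6591, -0.0204, 0.1022]
orientation: [1.927, 2.481, 0.0]
force: [0.5, 0.5, -1.9]
opening: 0.0076
```

```bash
python3 meas.py 18; python3 - <<'E'
from h import *
s=state(); print(s["tool_pos"]*1000)
t=snap("top","t18")
d=load('w18'); P=cloud(d); r=min(range(217,226),key=lambda r:d["color"][r,278:288].sum()); print(r,np.nanmedian(P[r,279:288,2]))
s=state(); print(s["tool_pos"]*1000)
# wider
cv2.imwrite("pics/t18c.png",cv2.resize(t["color"][80:310,90:480,::-1],None,fx=2,fy=2))
E
```

```text
t 23.15 pos [ 0.66 -0.02  0.1 ] jaw deg 14.35 tilt z [ 0. -0. -1.] F [ 0.5   0.51 -1.85] open 0.0076
95 30 X [-3.35  0.33  4.02] Y 12.616194722833445
103 65 X [-3.43  0.06  3.93] Y 12.586530432440686
111 73 X [-3.6   0.59  4.22] Y 12.643527141491731
119 80 X [-4.53  0.08  4.69] Y 12.61778998239064
127 97 X [-4.32  0.09  4.  ] Y 12.666627653356384
135 107 X [-4.14  0.11  4.6 ] Y 12.661983028047556
143 131 X [-4.32  0.11  4.42] Y 12.662909572761155
151 140 X [-4.15  0.13  4.49] Y 12.924626933197196
159 364 X [-3.87  0.14  4.44] Y 11.547600201403258
line rows 224 231 z [(218, 82.5, 136), (219, 84.9, 137), (220, 86.9, 130), (221, 90.2, 86), (222, 91.3, 131)]
guard x edges [-34.42  34.94] ymax 44.88383323499414
t 23.25 pos [ 0.6591 -0.0204  0.1022] jaw deg 14.35 tilt z [ 0. -0. -1.] F [-0.39 -0.36 -1.74] open 0.0079
[659.10768192 -20.38805011 102.16000713]
221 0.09027256160536823
t 23.30 pos [ 0.6591 -0.0204  0.1021] jaw deg 14.35 tilt z [ 0. -0. -1.] F [-0.46  0.58 -1.3 ] open 0.0079
[659.10803899 -20.37971604 102.14712128]
```

View pics/c18.png

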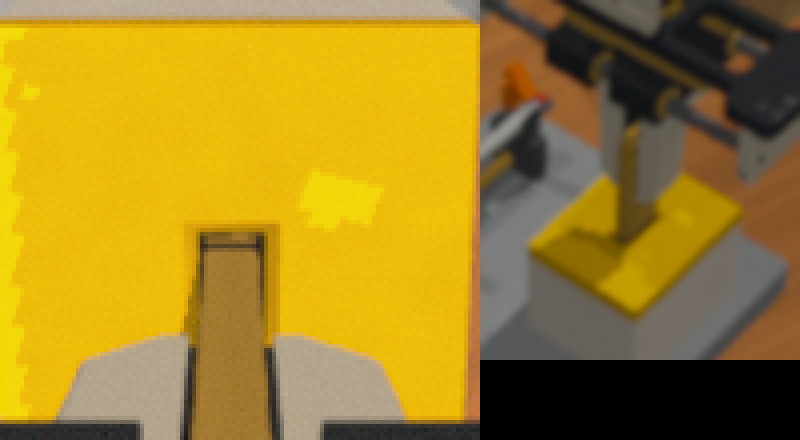

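View pics/s18.png

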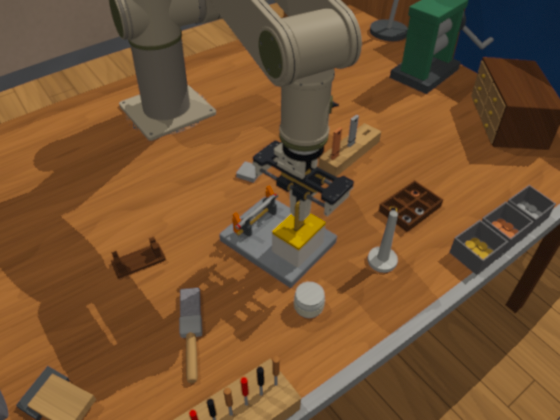

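The line measures 90.3 mm against the guard top at 90.1 mm. The vertical force is about -1.8 N, which is just the bar's weight, so it hangs free. The rod is still in the clip, and the copper and steel bars stand in the rack. I hand the job in.

```bash
python3 -c "
from plant import robot
print(robot.close_job())"
```

```text
the job is handed in; nothing more can be done
None
```

I handed the job in at about 23 s of robot time, with the arm still holding the brass bar in the slot. No verdict was reported.

- **Rod:** I pushed the steel rod straight down into the clip until it stopped solidly at 17.6 N, then let it go. With the arm withdrawn, both ends were level (tops at 64.6 and 65.1 mm, 65 mm expected). It was centred to about 0.5 mm, and both orange noses were back at their closed positions over it.
- **Brass bar:** It is held upright through the guard's slot, with its black line at 90.3 mm by wrist depth and about 90.45 mm from the grip position. The guard top measures 90.1 mm. The vertical force is about -1.8 N, which is just the bar's weight, so it is not resting on the bottom.
- **Other things:** In the last picture the copper and steel bars are still in the rack, and the other bench items are where they were.

**Checks that disagreed:**
- **First grasp missed:** The first grasp closed on air above the rod. Both cameras showed the fingertips about 34 mm higher than the reported tool height and tip reach implied. I corrected for this, and the rod was not disturbed.
- **Small offsets:** The wrist camera read the seated rod about 1.4 mm off from the arm's own x position. Slot estimates differed by up to about 1 mm, so I made the final alignment from the bar-to-slot gaps in the picture.

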